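# Chuck a mounted grinding stone in the polishing lathe

### The job

Set up the polishing lathe for grinding: take the straight, cylindrical mounted stone out of the wooden case, push its bare shank fully home in the lathe's chuck, and turn the knurled sleeve clockwise (as seen facing the chuck's mouth) until the three jaws hold the shank firmly and straight. Leave the other two stones in the case and everything else on the bench where it is.

Things in the scene. Friction and masses are not known exactly. Their poses are not given: they have to be found in the camera images.
- lathe: White bench polishing lathe, fixed, spindle locked. Origin on the bench straight below the sleeve's middle; z up. The level spindle axis runs along local y, 140 mm high; the chuck's mouth faces -y. On the +y side: fixed rear ring (48 mm diameter, y 27 to 63 mm), 26 mm arbor, round motor (132 mm diameter, y 92 to 292 mm, top 206 mm high) on a foot 200 mm wide. The bench below the chuck is free.
- sleeve_mid (a point): Middle of the knurled steel sleeve, on the spindle axis, 140 mm high. The knurled part is 50 mm in diameter and runs 26 mm either way along the axis; in front of it is a nose cone to 40 mm. The place to grip the sleeve across its diameter, from above or leaning forwards or backwards across the axis.
- sleeve (a joint): Sleeve angle, rad, 0 (open) to a hard stop at 3.4; starts 0 to 0.5. Grows when turned clockwise as seen facing the mouth: a right-handed turn about the lathe's +y, its top moving to local +x. Half opening of the jaws is 9.0 mm less 1.6 mm per rad: they meet the shank near 2.2; a further 0.35 rad or more, against a springy rise, is firm. Friction 0.2 N m, stays where left.
- jaw_tips (a point): Point on the chuck's axis in the plane of the jaw tips, the mouth of the chuck; axes as the lathe's.
- bore_floor (a point): Point on the chuck's axis at the floor of the bore, 44 mm behind the jaw tips, where the shank end stops; axes as the lathe's. The bore behind and round the jaws is about 18 mm wide, so in open jaws a let-go stone droops some 10 degrees but stays in; closing the jaws lifts it straight.
- jaw_a: One of the three coupled steel chuck jaws (a at the bottom, b and c above), 30 mm long, 8 mm wide, with a flat inner face, 120 degrees apart. Its origin is on the chuck axis, 31 mm in front of the sleeve's middle, when open and moves inwards with it; local z points outwards.
- jaw_b: One of the three coupled steel chuck jaws (a at the bottom, b and c above), 30 mm long, 8 mm wide, with a flat inner face, 120 degrees apart. Its origin is on the chuck axis, 31 mm in front of the sleeve's middle, when open and moves inwards with it; local z points outwards.
- jaw_c: One of the three coupled steel chuck jaws (a at the bottom, b and c above), 30 mm long, 8 mm wide, with a flat inner face, 120 degrees apart. Its origin is on the chuck axis, 31 mm in front of the sleeve's middle, when open and moves inwards with it; local z points outwards.
- stone: The straight cylindrical mounted stone, 116 mm long, 0.2 kg: round steel shank (11 mm diameter, 54 mm long), hexagonal steel collar (30 mm across flats, 12 mm long), grey cylindrical head (29 mm diameter, 50 mm long). Origin on its axis where shank meets collar; +x along the shank to its free end. Lies level in a pocket of the case. Laid on the bench it rests on a collar flat, axis 15 mm high.
- shank_end (a point): Centre of the free end of that stone's shank (54 mm from the body's origin); axes as the stone's. Fully home in the chuck, 10 mm of shank show between jaw tips and collar.
- stone_mid (a point): Centre of that stone's abrasive head (37 mm from the body's origin, on the side away from the shank); axes as the stone's.
- case: Open wooden case, fixed, 150 x 196 mm, origin at the centre of its underside, +x the way the shanks point. Three pockets (60 mm apart along y, 38 mm wide, walls 38 mm high) hold heads and collars, no room for fingers there; the shanks lie free over a finger well (x 1 to 69 mm, floor 6 mm high, end lip 18 mm high), axis 21 mm above the bench, collar ending at x = 0. Pockets are drawn at random.
- cone_stone: Another mounted stone in the case, same shank and collar, but a tapering conical head; leave it there.
- ball_stone: Another mounted stone in the case, same shank and collar, but a round ball head; leave it there.
- dish: Round steel dish, 116 mm across, 45 mm high, origin under its centre; leave it.
- paste_jar: White jar of polishing paste, 64 mm diameter, 62 mm high, origin under its centre; leave it.
- bench_brush: Bench brush about 170 mm long lying on the bench; leave it.
- plaster_model: Plaster dental model, 60 x 66 mm, about 29 mm high, origin under its centre; leave it.
- pumice_block: Grey pumice block 70 x 45 x 28 mm, origin under its centre; leave it.
Not all that is in view belongs to the job. What is shaped like the stone but yellow is not meant.

How it is judged:
By the outcome, as a careful person would: the job done as asked, in the order asked, and still so for the second after the job is handed in, with the robot touching nothing.
It also fails if it takes over 72 s, if anything falls off the work surface, if the arm or the gripper's body presses on something with over 40 N, if the wrist force passes 120 N, or if a joint passes its speed limit or range.

### The arm

A 6-joint arm with a two-finger parallel gripper is mounted at the origin on the work surface. World frame = base frame: x ahead of the robot, y to its left, z up, the work surface at z = 0. Lengths are in mm, angles in rad, forces in N, time in s.
With the tool pointing down it reaches from about 275 to 1000 mm from the base axis. Payload 8.4 kg.
Tool frame: the origin (TCP) lies on the centre line of the jaws, within the pads' length; the fingertips stand r.tip_reach ahead of it and the grasp point (between the pads) lies 3 mm ahead of it (r.tip_reach is the distance from the TCP to the fingertips, in mm); z points along the fingers, y is the direction in which the jaws open and shut (so a half turn about z gives the same grasp; the last joint's range is limited). The gripper opens to 85 mm and grips with 20 to 120 N. Pads are 22 mm wide; open, the fingers measure 114 mm over their backs; the gripper's body (76 mm by 85 mm) begins 54 mm behind the grasp point. The pads swing forward as they close: fully open they stand 13 mm farther back than shut.
Start: joints at [1.344, 0.353, 1.633, -0, 1.155, -0.002], TCP at [139.318, 609.277, 253.281] pointing down, gripper open.
Joint ranges: [-2.63, 2.63], [-0.92, 2.1], [0.06, 2.66], [-1.3, 4.44], [0, 2.69], [-3.02, 3.02]. Speed limits (rad/s): [2.22, 2.22, 2.79, 3.14, 3.14, 3.14].

### API

Orientations are given as [roll, pitch, yaw] about the fixed x, y, z axes, in that order (R = Rz(yaw) Ry(pitch) Rx(roll)).
In Python, from rig import sense, optics, r, nets gives the robot as it stands. The module is installed in compiled form; this text tells all that it offers.
- The arm moves only by the tool carry_out, never from a script. Its argument "increments" is a list that holds one entry, the list of rows, each a list of 6 numbers: the shift along the tool's x, y, z normalised to -1 to 1, where 1 is 40 cm, then the turn, a rotation vector about the tool's x, y, z normalised to -1 to 1, where 1 is 60 degrees. A call has 1 to 5 rows; each row is the pose to reach, as a shift and turn from the pose commanded when the call began, along the tool's axes at that moment; what a row does not reach only later rows make up. A row lasts 1/12 s, in which the tool goes at most 41.7 mm and 7.16 degrees, less where a joint would pass 70% of its speed; a pose out of reach is approached as far as the arm can. A call with a number of a shift or a turn outside -1 to 1 is refused whole. A call with a gripper value outside its range is refused whole. "hand" is the closure, from 0 (fully open) to 1 (shut), set as the call begins (left out, the last holds). The fingers move at their own pace and stop on an object; "squeeze" is the grip in N (left out, the last holds). Time passes only in rows, so rows that repeat a pose let the fingers close. It gives the time, the measured TCP pose, the force and the opening at its end, in the units of the state.
- sense(): the state, without advancing time (a new reading comes with each control period).
- optics.grab_frame(name): name is "scene" or "top" or "wrist"; returns a dict with "img" (480x640x3 uint8, red, green, blue), "range_z" (480x640 float32, mm along the optical axis (not along the pixel's ray), 0 where there is no reading), "fov_y" (degrees; the focal length in pixels is half the picture's height over the tangent of half this angle, whatever the lens; pixels are square), "cx", "cy" (the principal point, pixels), "R" (3x3) and "t" (3): a world point X has camera coordinates R X + t. Camera axes: x right, y down, z forward; pixel columns grow to the right and rows downward; lengths in mm; the calibration is good to about 2 mm. A picture is of the moment at which its call begins.
- r.sign_off(): hands the job in, once; it reports no verdict.
Trained networks look in the newest picture that a camera, given by its name, has taken for a name from the list of things; names that differ only in an ending like _2 or _b are one class to them, and where a whole thing is asked for, a point or a joint stands for the part that bears it (a point fixed in the world has none). Each returns a list of dicts, best first, with "confidence" (0 to 1); they miss things now and then, are a little off and sometimes report something else, mostly with a low value. They report only what shows in the picture. A call takes as long as a camera call. They do not tell look-alikes from the thing itself.
- nets.trace(target, camera): "mask" (480x640 bool, what is visible of it).
- nets.tip_of(target, camera): "point" ([x, y, z] in mm, in world coordinates, good to about 4 mm: a listed point, or the origin of a listed thing).
The state is a dict: "clock": time; "qpos": joint angles; "qvel": joint speeds; "joint_efforts": joint torques, N m; "eef_pos": TCP position; "tcp_rot": TCP orientation; "contact_force": force on the tool from outside, world axes, zero at the start; "wrist_torque": the same for the moment, N m; "opening": opening from 0.0 (shut) to 1.0 (fully open).
Only numpy, scipy, OpenCV 4.12 (cv2) and the standard library are available. Lean on these libraries where they do the work, as an engineer would, in place of code of your own. Each camera call takes 0.05 s, during which the arm holds its last target.

## Working session

There is one attempt and no reset: what is moved stays moved. The work goes in short steps, Python scripts to look and compute and a tool call to move; the robot and the scene stay as the last step left them, time stands still between calls to the robot, and variables do not carry over. Pictures are saved under pics/ and viewed, and the job is handed in when it is done.

Besides the shell and the picture viewer there is one more tool, called after "Request:" as a command line: name --argument value ..., lists and objects as JSON in quotes. carry_out: Moves the arm, as the interface text tells. Its arguments: {"type":"object","properties":{"increments":{"type":"array","items":{"type":"array","items":{"type":"array","items":{"type":"number","minimum":-1,"maximum":1}}}},"hand":{"type":"number"},"squeeze":{"type":"number"}},"required":["increments"]}

```bash
mkdir -p pics; ls
cat > h.py <<'E'
import numpy as np, cv2
from rig import sense, optics, r, nets
from scipy.spatial.transform import Rotation as Ro
def K(f):
    return 240/np.tan(np.radians(f["fov_y"]/2))
def px2w(f,u,v,z=None):
    fl=K(f); z=f["range_z"][int(v),int(u)] if z is None else z
    pc=np.array([(u-f["cx"])/fl*z,(v-f["cy"])/fl*z,z])
    return f["R"].T@(pc-f["t"])
def cloud(f):
    fl=K(f); z=f["range_z"]; v,u=np.mgrid[:480,:640]
    pc=np.stack([(u-f["cx"])/fl*z,(v-f["cy"])/fl*z,z],-1)
    return (pc-f["t"])@f["R"]
def w2px(f,X):
    p=f["R"]@np.array(X)+f["t"]; return p[:2]/p[2]*K(f)+[f["cx"],f["cy"]]
def save(f,n): cv2.imwrite("pics/"+n,f["img"][:,:,::-1])
E
python3 - <<'E'
from h import *
print(sense(), r.tip_reach)
for c in ["scene","top","wrist"]:
    f=optics.grab_frame(c); save(f,c+"0.png"); print(c,f["fov_y"],f["cx"],f["cy"],f["R"].round(3).tolist(),f["t"])
    np.savez(c+"0.npz",**f)
    for n in ["sleeve_mid","jaw_tips","bore_floor","lathe","stone","shank_end","stone_mid","case","cone_stone","ball_stone"]:
        o=nets.tip_of(n,c)
        print(n,[(round(d["confidence"],2),np.round(d["point"],1).tolist()) for d in o[:3]])
E
```

```text
pics
{'clock': 0.0, 'qpos': array([ 1.34361306e+00,  3.53615331e-01,  1.63414687e+00,  1.50863627e-05,
        1.15517252e+00, -2.37802159e-03]), 'qvel': array([ 0.00180923, -0.0001028 ,  0.00102066,  0.00159455,  0.00236851,
        0.00028589]), 'joint_efforts': array([-1.42100162e-04, -6.05238318e+01, -3.42073131e+01,  1.35189171e-04,
        9.02819680e-03, -1.41689975e-05]), 'eef_pos': array([139.20538934, 608.84613927, 252.57669594]), 'tcp_rot': array([-3.14025063e+00, -1.69852055e-05,  2.91678130e+00]), 'contact_force': array([-0.76977175,  0.41258171,  0.40362107]), 'wrist_torque': array([0.04907288, 0.00594188, 0.02328028]), 'opening': 1.0023775349746584} 22.0
scene 51.714475553941654 329.14537876898316 244.16606779604186 [[-0.206, 0.979, 0.003], [0.818, 0.174, -0.549], [-0.537, -0.111, -0.836]] [ 278.07872514 -353.98081443 1473.08554577]
sleeve_mid [(0.87, [531.0, 142.4, 138.8])]
jaw_tips [(0.81, [515.6, 96.1, 140.9]), (0.36, [409.9, 7.1, -4.2])]
bore_floor [(0.95, [525.5, 135.3, 140.0])]
lathe []
stone [(0.88, [580.0, -523.0, 14.4]), (0.86, [282.9, -298.5, 16.6]), (0.57, [
[... 807 characters left out ...]
-292.9, 14.5])]
shank_end [(0.7, [476.6, -280.6, 22.6]), (0.64, [594.2, -468.8, 18.5]), (0.64, [314.2, -249.3, 16.1])]
stone_mid [(0.97, [500.3, -366.1, 23.9]), (0.97, [571.3, -555.5, 18.5]), (0.66, [268.5, -327.7, 16.3])]
case [(0.85, [491.1, -327.1, 3.2])]
cone_stone [(0.64, [552.9, -316.3, 21.0]), (0.36, [744.6, 69.1, -2.4])]
ball_stone [(0.76, [436.2, -340.3, 19.5]), (0.62, [525.6, 137.7, 137.0])]
wrist 63.51791881310676 322.2948235822767 237.62561958878902 [[0.223, 0.975, 0.0], [0.934, -0.214, 0.285], [0.278, -0.063, -0.959]] [-625.86949027  -37.16123626  378.77771014]
sleeve_mid []
jaw_tips []
bore_floor []
lathe []
stone []
shank_end []
stone_mid []
case []
cone_stone []
ball_stone []
```

View pics/scene0.png

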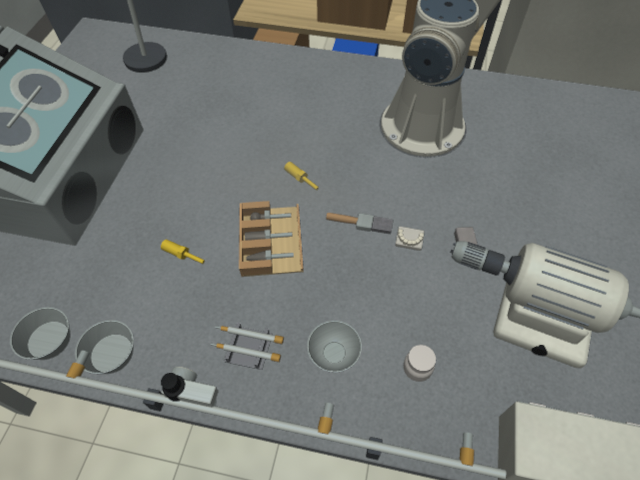

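View pics/top0.png

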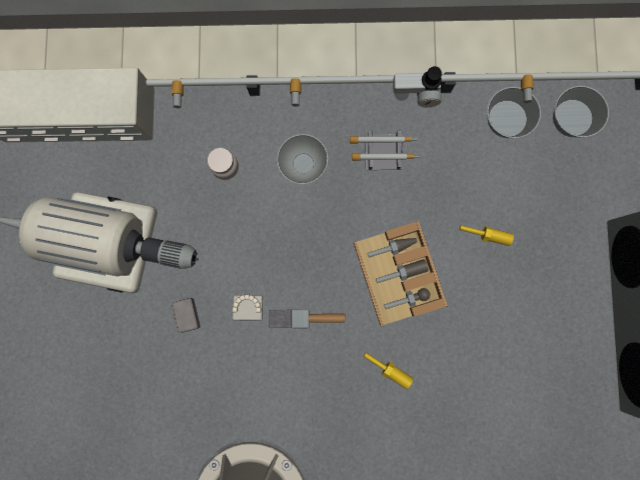

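The scene and top views agree. The candidates for the stone, by pixel in the top picture, are: a yellow one at (397,376), a yellow one at (495,237), and in the case a cone at (404,246), a cylinder at (415,269) and a ball at (423,295). I choose the middle pocket's cylinder and check it in a crop.

Run:
```python
from h import *
f=np.load("top0.npz"); im=f["img"][:,:,::-1]
a=cv2.resize(im[215:330,345:455],None,fx=5,fy=5,interpolation=cv2.INTER_CUBIC)
cv2.imwrite("pics/crop1.png",a)
b=cv2.resize(im[190:300,60:220],None,fx=4.8,fy=4.8,interpolation=cv2.INTER_CUBIC)
cv2.imwrite("pics/crop2.png",b)
for n in ["top","scene"]:
    f=dict(np.load(n+"0.npz")); C=cloud(f)
    # lathe motor: points z>60 near lathe
    m=(C[...,0]>400)&(C[...,0]<750)&(C[...,1]>60)&(C[...,1]<180)&(C[...,2]>140)&(C[...,2]<175)
    P=C[m]; print(n,len(P))
    # sleeve axis: along y', fit cylinder r=25
    from scipy.optimize import least_squares
    def res(p,P):
        x0,z0,yaw=p
        d=np.array([-np.sin(yaw),np.cos(yaw)]) # axis +y local
        nrm=np.array([np.cos(yaw),np.sin(yaw)])
        q=(P[:,:2]-[x0,140])@nrm
        return np.hypot(q,P[:,2]-z0)-25
    # restrict to knurled section by nets estimate yaw ~
    s=least_squares(res,[530,140,0.2],args=(P,),loss="soft_l1",f_scale=1); print(s.x, np.abs(s.fun).mean())
    # motor r=66
    m=(C[...,0]>400)&(C[...,0]<800)&(C[...,1]>230)&(C[...,1]<420)&(C[...,2]>145)&(C[...,2]<210)
    P=C[m]
    def res2(p,P):
        x0,z0,yaw=p
        nrm=np.array([np.cos(yaw),np.sin(yaw)])
        q=(P[:,:2]-[x0,140])@nrm
        return np.hypot(q,P[:,2]-z0)-66
    s=least_squares(res2,[530,140,0.2],args=(P,),loss="soft_l1",f_scale=1); print("motor",s.x,np.abs(s.fun).mean(),len(P))
```

```text
top 1043
[ 5.25786191e+02  1.39719754e+02 -1.88025284e-01] 2.2663970256566146
motor [ 5.28204517e+02  1.40892351e+02 -1.89119759e-01] 2.0979083468540627 6243
scene 856
[ 5.25474728e+02  1.37525164e+02 -2.21574263e-01] 1.995709626971952
motor [ 5.27347947e+02  1.38342634e+02 -1.94591258e-01] 1.8092350874583725 6127
```

View pics/crop1.png

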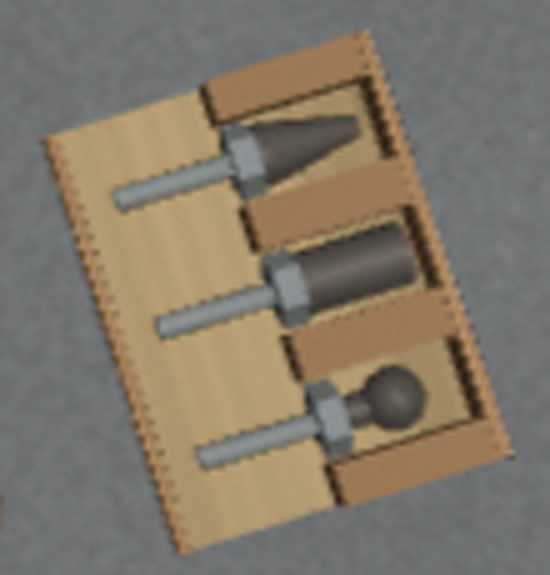

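View pics/crop2.png

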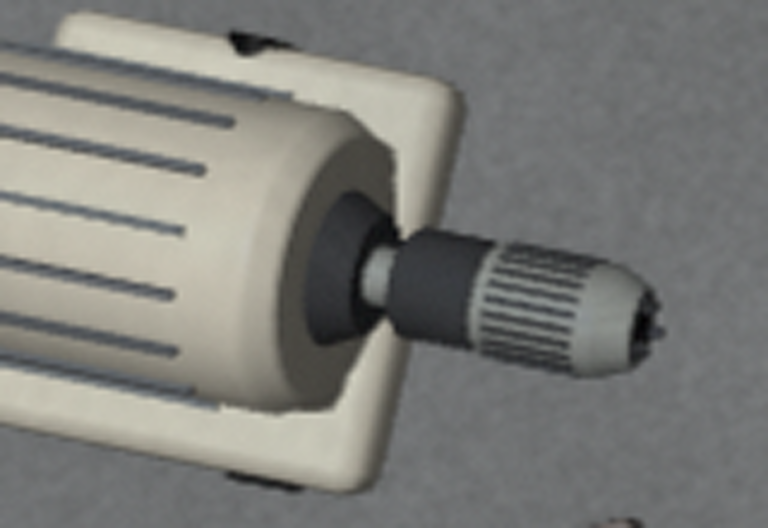

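The crop shows the grey cylinder in the middle pocket, with its collar at about (415,272) and its shank pointing left to (377,280) in the top picture. The cone is above it and the ball below. I'll move to a hover over its shank.

```bash
cat >> h.py <<'E'
def pose():
    s=sense(); return np.array(s["eef_pos"]), Ro.from_euler("xyz",s["tcp_rot"]), s
def plan(p,rpy=None,Rt=None,pr=True):
    """increments for one row from current pose"""
    p0,R0,s=pose()
    if Rt is None: Rt=Ro.from_euler("xyz",rpy)
    d=R0.inv().apply(np.array(p)-p0)/400; w=(R0.inv()*Rt).as_rotvec()/(np.pi/3)
    if pr: print("clk %.2f pos"%s["clock"],p0.round(1),np.round(s["tcp_rot"],3),"F",np.round(s["contact_force"],1),"op %.3f"%s["opening"]); print("inc",d.round(4).tolist(),w.round(4).tolist(), "rows>=%.1f"%max(np.linalg.norm(d)*400/41.7,np.linalg.norm(w)*60/7.16))
    return d,w
def down(yawdeg): return [np.pi,0,np.radians(yawdeg)]
E
python3 - <<'E'
from h import *
f=np.load("wrist0.npz")
p0,R0,s=pose()
print("cam pos tool frame",R0.inv().apply(-f["R"].T@f["t"]-p0), "cam z in tool",R0.inv().apply(f["R"][2]))
plan([400,200,300],down(150))
E
```

```text
cam pos tool frame [  72.43364478    0.77653897 -120.47320079] cam z in tool [-2.85090030e-01  1.87330681e-04  9.58500725e-01]
clk 1.65 pos [139.3 609.3 253.3] [ 3.142 -0.     2.917] F [-0.1 -0.  -0.6] op 1.007
inc [-0.8634, -0.8522, -0.1168] [0.0, -0.0, 0.2853] rows>=11.7
```

Request:
carry_out --increments '[[[-0.86,-0.85,-0.117,0,0,0.285],[-0.86,-0.85,-0.117,0,0,0.285],[-0.86,-0.85,-0.117,0,0,0.285],[-0.86,-0.85,-0.117,0,0,0.285],[-0.86,-0.85,-0.117,0,0,0.285]]]' --hand 0.5

```text
clock: 2.07
eef_pos: [251.1, 432.6, 273.5]
tcp_rot: [3.141, 0.0, 2.619]
contact_force: [0.7, 0.6, 0.1]
opening: 0.498
```

Run:
```python
from h import *
print(sense()["qpos"].round(3))
plan([400,200,300],down(150))
plan([430,0,300],down(115))
```

```text
[ 1.042  0.137  1.872 -0.     1.133 -0.006]
clk 2.07 pos [251.1 432.6 273.5] [3.141 0.    2.619] F [0.7 0.6 0.1] op 0.498
inc [-0.6129, -0.318, -0.0662] [0.0002, 0.0001, 0.0006] rows>=6.7
clk 2.07 pos [251.1 432.6 273.5] [3.141 0.    2.619] F [0.7 0.6 0.1] op 0.498
inc [-0.9276, -0.7137, -0.0662] [0.0002, 0.0001, 0.584] rows>=11.2
```

Request:
carry_out --increments '[[[-0.92,-0.71,-0.066,0,0,0.5],[-0.92,-0.71,-0.066,0,0,0.5],[-0.92,-0.71,-0.066,0,0,0.5],[-0.92,-0.71,-0.066,0,0,0.5],[-0.92,-0.71,-0.066,0,0,0.5]]]'

```text
clock: 2.48
eef_pos: [330.0, 240.2, 285.5]
tcp_rot: [3.141, -0.0, 2.088]
contact_force: [2.0, 0.6, 0.2]
opening: 0.502
```

Run:
```python
from h import *
print(sense()["qpos"].round(3))
plan([470,-260,270],down(106))
```

```text
[ 0.626 -0.034  2.026 -0.     1.149  0.109]
clk 2.48 pos [330.  240.2 285.5] [ 3.141 -0.     2.088] F [2.  0.6 0.2] op 0.502
inc [-1.2601, -0.3135, 0.0385] [0.0008, -0.0002, 0.2268] rows>=12.5
```

Request:
carry_out --increments '[[[-0.94,-0.235,0.03,0,0,0.2],[-0.94,-0.235,0.03,0,0,0.2],[-0.94,-0.235,0.03,0,0,0.2],[-0.94,-0.235,0.03,0,0,0.2],[-0.94,-0.235,0.03,0,0,0.2]]]'

```text
clock: 2.9
eef_pos: [387.2, 39.8, 279.1]
tcp_rot: [3.14, 0.0, 1.885]
contact_force: [2.3, 0.1, 1.0]
opening: 0.504
```

Run:
```python
from h import *
print(sense()["qpos"].round(3))
plan([470,-260,270],down(106))
```

```text
[ 0.098 -0.062  2.067  0.     1.135 -0.216]
clk 2.90 pos [387.2  39.8 279.1] [3.14  0.    1.885] F [2.3 0.1 1. ] op 0.504
inc [-0.7767, -0.0351, 0.023] [0.0013, 0.0002, 0.0338] rows>=7.5
```

Request:
carry_out --increments '[[[-0.777,-0.035,0.023,0,0,0.034],[-0.777,-0.035,0.023,0,0,0.034],[-0.777,-0.035,0.023,0,0,0.034],[-0.777,-0.035,0.023,0,0,0.034],[-0.777,-0.035,0.023,0,0,0.034]]]'

```text
clock: 3.32
eef_pos: [442.6, -161.3, 272.8]
tcp_rot: [3.141, 0.0, 1.849]
contact_force: [2.1, 0.6, 1.2]
opening: 0.501
```

Run:
```python
from h import *
plan([470,-260,270],down(106))
```

```text
clk 3.32 pos [ 442.6 -161.3  272.8] [3.141 0.    1.849] F [2.1 0.6 1.2] op 0.501
inc [-0.256, -0.0019, 0.0071] [0.0007, 0.0004, -0.0008] rows>=2.5
```

Request:
carry_out --increments '[[[-0.256,0,0.05,0,0,0],[-0.256,0,0.05,0,0,0],[-0.256,0,0.05,0,0,0],[-0.256,0,0.05,0,0,0]]]'

```text
clock: 3.65
eef_pos: [471.3, -261.2, 251.5]
tcp_rot: [-3.141, 0.001, 1.847]
contact_force: [-0.1, 0.1, 0.4]
opening: 0.498
```

Run:
```python
from h import *
f=optics.grab_frame("wrist"); save(f,"w1.png"); np.savez("w1.npz",**f)
for n in ["stone","shank_end","stone_mid","case","cone_stone","ball_stone"]:
    o=nets.tip_of(n,"wrist")
    print(n,[(round(d["confidence"],2),np.round(d["point"],1).tolist()) for d in o[:3]])
m=nets.trace("stone","wrist")
for i,d in enumerate(m[:3]):
    P=cloud(f)[d["mask"]]; print(d["confidence"],d["mask"].sum(),P.mean(0).round(1), np.argwhere(d["mask"]).mean(0))
    np.save(f"m{i}.npy",d["mask"])
```

```text
stone [(0.67, [488.4, -330.9, 20.6]), (0.65, [287.4, -298.8, 14.3])]
shank_end [(0.67, [315.1, -249.3, 16.9]), (0.42, [585.9, -473.9, 20.3])]
stone_mid [(0.94, [262.7, -324.8, 13.7]), (0.74, [476.0, -277.1, 22.5]), (0.63, [490.4, -331.1, 19.7])]
case [(0.83, [485.9, -331.7, -2.2])]
cone_stone [(0.68, [545.4, -311.0, 25.5])]
ball_stone [(0.96, [431.8, -346.5, 23.3])]
0.96 2636 [ 495.1 -339.8   30.7] [290.84749621 323.39036419]
0.62 136 [ 591.4 -472.4   17.4] [414.25       374.38970588]
0.61 3105 [ 280.5 -305.9   24.8] [195.86376812 105.6921095 ]
```

View pics/w1.png

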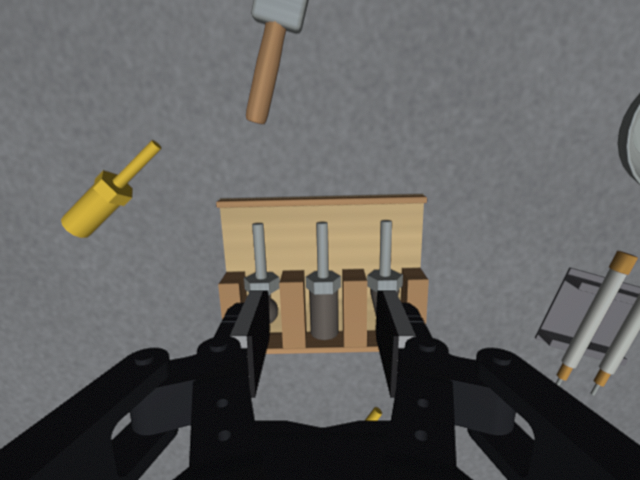

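The wrist view shows the cylinder in the middle: head at (324,315), collar at (323,283) and shank from (322,224) to (322,277). The fingers are symmetrical around it. Next I fit the shank axis.

Run:
```python
from h import *
f=dict(np.load("w1.npz")); C=cloud(f); M=np.load("m0.npy")
v,u=np.mgrid[:480,:640]
m=M&(v<274)&(v>=222)
m2=np.zeros_like(M)
# shank by height window
P=C[220:276,308:338]; 
sel=(P[...,2]>19)&(P[...,2]<32)
Q=P[sel]; print(len(Q),m.sum(), Q[:,2].min(),Q[:,2].max())
top=Q
vx,vy,x0,y0=cv2.fitLine(top[:,:2].astype(np.float32),cv2.DIST_HUBER,0,0.01,0.01).ravel()
print("shank line",x0,y0,np.degrees(np.arctan2(vy,vx))%180,"zmax pct",np.percentile(Q[:,2],[50,90]))
t=(Q[:,:2]-[x0,y0])@[vx,vy]; print(t.min(),t.max(), [x0+vx*t.max(),y0+vy*t.max()],[x0+vx*t.min(),y0+vy*t.min()])
# head
P=C[292:337,308:342].reshape(-1,3); P=P[P[:,2]>22]; print(len(P),P.mean(0),P[:,2].max())
# floor & bench check
print("bench",C[100:140,350:450,2].mean(),"wellfloor",C[225:265,285:300,2].mean())
dx,dy=np.array([482,-305.])-0,0
```

```text
620 656 19.010926396784228 28.658353832728928
shank line 482.9592 -300.29886 107.41818 zmax pct [25.64328481 27.01318476]
-24.544993407507075 29.478431838278297 [np.float64(491.783373979128), np.float64(-328.42556970940245)] [np.float64(475.61181457987357), np.float64(-276.8793653161522)]
1292 [ 501.80904064 -361.17963622   33.42517884] 371.9770804283873
bench 1.0081791009340884 wellfloor 6.455195970560131
```

Run:
```python
from h import *
plan([485.4,-308.9,60],down(107.3))
plan([485.4,-308.9,30],down(107.3))
```

```text
clk 4.05 pos [ 470.8 -256.5  253. ] [3.141 0.    1.851] F [0.1 0.  0.1] op 0.500
inc [-0.1358, -0.0013, 0.4827] [0.0005, 0.0004, -0.0208] rows>=4.8
clk 4.05 pos [ 470.8 -256.5  253. ] [3.141 0.    1.851] F [0.1 0.  0.1] op 0.500
inc [-0.1358, -0.0013, 0.5577] [0.0005, 0.0004, -0.0208] rows>=5.5
```

Request:
carry_out --increments '[[[-0.136,-0.001,0.3,0,0,-0.021],[-0.136,-0.001,0.483,0,0,-0.021],[-0.136,-0.001,0.483,0,0,-0.021],[-0.136,-0.001,0.483,0,0,-0.021],[-0.136,-0.001,0.483,0,0,-0.021]]]'

```text
clock: 4.47
eef_pos: [485.1, -309.4, 57.3]
tcp_rot: [-3.141, -0.0, 1.873]
contact_force: [-0.0, -0.9, 0.3]
opening: 0.502
```

Request:
carry_out --increments '[[[0,0,0,0,0,0],[0,0,0,0,0,0]]]'

```text
clock: 4.63
eef_pos: [484.4, -308.8, 58.3]
tcp_rot: [-3.139, -0.003, 1.872]
contact_force: [0.6, 0.2, 0.9]
opening: 0.502
```

Run:
```python
from h import *
plan([485.4,-308.9,30],down(107.3))
f=optics.grab_frame("wrist"); save(f,"w2.png")
C=cloud(f); print(f["t"])
for x in (20,40): 
    X=np.array([491.3,-328,21])+x*np.array([-.297,.955,0]); print(x,w2px(f,X))
```

```text
clk 4.63 pos [ 484.4 -308.8   58.3] [-3.139e+00 -3.000e-03  1.872e+00] F [0.6 0.2 0.9] op 0.502
inc [-0.0012, 0.0025, 0.0707] [-0.0023, -0.0028, -0.0009] rows>=0.7
[-371.27735079 -401.66565826   69.30435809]
20 [323.56818743 295.32417189]
40 [323.59535879 252.60572911]
```

View pics/w2.png

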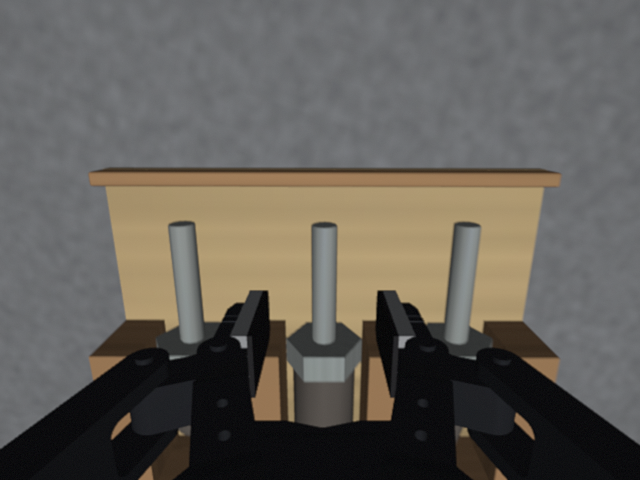

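The wrist view shows the shank centred between the pads, from (324,225) to (324,342), with clear gaps to both neighbouring shanks. Next I descend and grip.

Request:
carry_out --increments '[[[0,0.001,0.035,0,0,0],[0,0.001,0.06,0,0,0],[0,0.001,0.071,0,0,0],[0,0.001,0.071,0,0,0]]]'

```text
clock: 5.02
eef_pos: [485.8, -309.4, 31.6]
tcp_rot: [3.141, 0.0, 1.872]
contact_force: [-0.6, 0.3, 0.8]
opening: 0.502
```

Request:
carry_out --increments '[[[0,0,0,0,0,0],[0,0,0,0,0,0],[0,0,0,0,0,0],[0,0,0,0,0,0],[0,0,0,0,0,0]]]' --hand 1 --squeeze 70

```text
clock: 5.43
eef_pos: [485.9, -309.9, 31.6]
tcp_rot: [3.141, 0.001, 1.872]
contact_force: [-0.7, 1.3, 5.3]
opening: 0.096
```

Request:
carry_out --increments '[[[0,0,0,0,0,0],[0,0,0,0,0,0],[0,0,0,0,0,0]]]'

```text
clock: 5.68
eef_pos: [485.9, -309.8, 31.6]
tcp_rot: [3.141, 0.0, 1.872]
contact_force: [-1.3, 2.6, 7.4]
opening: 0.098
```

Run:
```python
from h import *
plan([485.4,-308.9,150],down(107.3))
```

```text
clk 5.68 pos [ 485.9 -309.8   31.6] [3.141 0.    1.872] F [-1.3  2.6  7.4] op 0.098
inc [0.0025, -0.0004, -0.2961] [0.0004, 0.0004, -0.0011] rows>=2.8
```

Request:
carry_out --increments '[[[0,0,-0.02,0,0,0],[0,0,-0.06,0,0,0],[0,0,-0.12,0,0,0],[0,0,-0.2,0,0,0],[0,0,-0.26,0,0,0]]]'

```text
clock: 6.1
eef_pos: [485.6, -309.7, 136.9]
tcp_rot: [-3.142, -0.0, 1.872]
contact_force: [1.0, 0.1, -2.7]
opening: 0.094
```

Request:
carry_out --increments '[[[0,0,-0.03,0,0,0],[0,0,-0.03,0,0,0]]]'

```text
clock: 6.27
eef_pos: [487.0, -310.6, 149.8]
tcp_rot: [3.138, 0.004, 1.872]
contact_force: [0.8, 0.1, -1.3]
opening: 0.098
```

Run:
```python
from h import *
plan([500,-80,160],down(79))
f=optics.grab_frame("wrist"); save(f,"w3.png")
f=optics.grab_frame("scene"); save(f,"s3.png")
```

```text
clk 6.27 pos [ 487.  -310.6  149.8] [3.138 0.004 1.872] F [ 0.8  0.1 -1.3] op 0.098
inc [0.5408, 0.2019, -0.0268] [0.0038, 0.0027, 0.4706] rows>=5.5
```

View pics/w3.png

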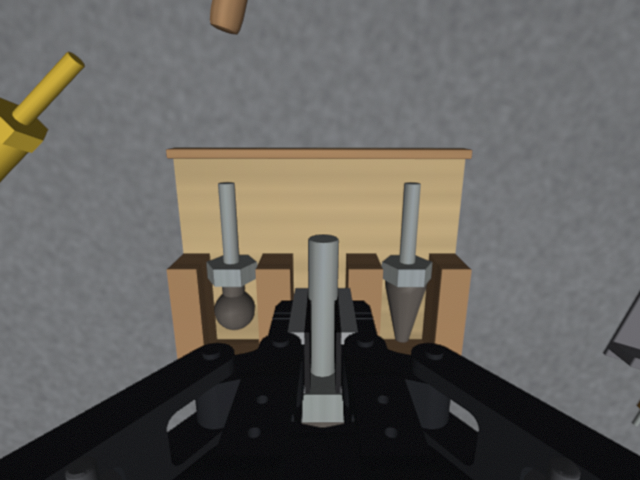

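The stone is held, with its shank at (323,240) to (322,375). It may be pitched, so I check the depth along the shank.

Run:
```python
from h import *
f=optics.grab_frame("wrist"); C=cloud(f); p,R,s=pose()
for v in range(236,425,10): print(v,C[v,323].round(1), R.inv().apply(C[v,323]-p).round(1))
```

```text
236 [ 475.8 -276.4  134.6] [34.  1. 11.]
246 [ 476.2 -277.7  141.9] [32.6  1.   3.7]
256 [ 477.2 -281.2  141.7] [28.9  1.   3.9]
266 [ 478.3 -284.5  142.3] [25.5  1.   3.3]
276 [ 479.5 -288.4  141.3] [21.4  1.   4.3]
286 [ 480.5 -291.6  142.2] [18.1  1.   3.4]
296 [ 481.7 -295.5  141.6] [14.  1.  4.]
306 [ 482.9 -299.4  141.3] [9.9 1.  4.3]
316 [ 484.1 -303.4  140.8] [5.7 1.  4.8]
326 [ 485.3 -307.1  141.2] [1.9 1.  4.5]
336 [ 486.5 -311.   141.1] [-2.2  1.   4.5]
346 [ 487.6 -314.6  141.8] [-6.   1.   3.8]
356 [ 489.2 -319.7  140.1] [-11.3   1.    5.5]
366 [ 490.2 -322.9  141.5] [-14.7   1.    4.1]
376 [ 491.8 -327.9  140.3] [-19.9   1.1   5.3]
386 [ 491.9 -328.4  145.4] [-20.5   1.    0.2]
396 [ 492.1 -329.   150.1] [-21.1   1.   -4.5]
406 [ 493.4 -333.2  150. ] [-25.5   1.   -4.4]
416 [ 494.5 -336.8  150.7] [-29.2   1.   -5.2]
```

View pics/s3.png

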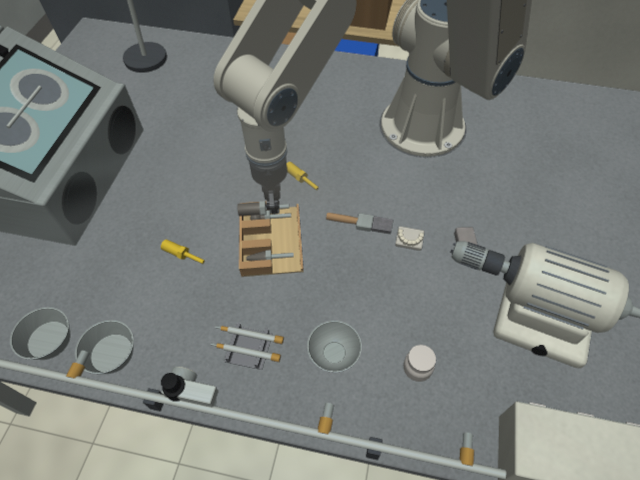

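Run:
```python
from h import *
f=dict(np.load("top0.npz"))
for n,(u,v) in dict(brush=(307,318),brushend=(345,318),bristle=(270,318),model=(247,306),pumice=(186,315),dish=(302,158),penrest=(352,156),yellow=(366,355)).items(): print(n,px2w(f,u,v).round(0))
plan([560,-100,130],down(79))
```

```text
brush [ 393. -124.   18.]
brushend [ 392. -209.   16.]
bristle [393. -42.  18.]
model [419.  10.  16.]
pumice [400. 144.  29.]
dish [ 762. -112.    1.]
penrest [ 755. -227.   38.]
yellow [ 312. -253.   23.]
clk 6.42 pos [ 484.9 -309.2  145.6] [-3.140e+00 -1.000e-03  1.872e+00] F [ 0.   0.  -2.6] op 0.100
inc [0.4437, 0.3344, 0.0393] [-0.0015, -0.0011, 0.4706] rows>=5.3
```

Request:
carry_out --increments '[[[0.1,0.07,0,0,0,0.11],[0.44,0.33,0.04,0,0,0.47],[0.44,0.33,0.04,0,0,0.47],[0.44,0.33,0.04,0,0,0.47],[0.44,0.33,0.04,0,0,0.47]]]'

```text
clock: 6.83
eef_pos: [551.0, -122.2, 130.8]
tcp_rot: [-3.138, 0.0, 1.372]
contact_force: [0.5, -0.1, -2.9]
opening: 0.096
```

Request:
carry_out --increments '[[[0.1,0,0.1,0,0,0],[0.1,0,0.1,0,0,0],[0.1,0,0.1,0,0,0]]]'

```text
clock: 7.08
eef_pos: [556.7, -81.5, 88.5]
tcp_rot: [-3.134, -0.0, 1.383]
contact_force: [-1.3, -0.6, -2.4]
opening: 0.095
```

Run:
```python
from h import *
plan([560,-90,30],down(79))
```

```text
clk 7.08 pos [556.7 -81.5  88.5] [-3.134 -0.     1.383] F [-1.3 -0.6 -2.4] op 0.095
inc [-0.0193, 0.0131, 0.1463] [-0.0075, -0.0, 0.0037] rows>=1.4
```

Request:
carry_out --increments '[[[0,0,0.06,0,0,0],[0,0,0.11,0,0,0],[0,0,0.135,0,0,0],[0,0,0.145,0,0,0],[0,0,0.145,0,0,0]]]'

```text
clock: 7.5
eef_pos: [558.6, -85.2, 34.0]
tcp_rot: [-3.139, 0.0, 1.379]
contact_force: [-0.2, 0.2, -2.3]
opening: 0.094
```

Run:
```python
from h import *
plan([560,-90,25],down(79))
```

```text
clk 7.50 pos [558.6 -85.2  34. ] [-3.139  0.     1.379] F [-0.2  0.2 -2.3] op 0.094
inc [-0.0112, 0.0057, 0.0226] [-0.0021, 0.0002, -0.0001] rows>=0.2
```

Request:
carry_out --increments '[[[0,0,0.01,0,0,0],[0,0,0.018,0,0,0],[0,0,0.022,0,0,0],[0,0,0.022,0,0,0]]]'

```text
clock: 7.83
eef_pos: [559.7, -84.6, 26.4]
tcp_rot: [3.141, 0.0, 1.38]
contact_force: [-0.3, 0.1, -2.0]
opening: 0.095
```

Run:
```python
from h import *
plan([560,-90,24],down(79))
```

```text
clk 7.83 pos [559.7 -84.6  26.4] [3.141 0.    1.38 ] F [-0.3  0.1 -2. ] op 0.095
inc [-0.0131, 0.0033, 0.0061] [0.0005, 0.0, 0.0007] rows>=0.1
```

Request:
carry_out --increments '[[[0,0,0.003,0,0,0],[0,0,0.005,0,0,0],[0,0,0.005,0,0,0]]]'

```text
clock: 8.08
eef_pos: [559.9, -84.2, 25.3]
tcp_rot: [3.141, -0.0, 1.379]
contact_force: [-2.5, 2.0, 10.7]
opening: 0.095
```

Request:
carry_out --increments '[[[0,0,0,0,0,0],[0,0,0,0,0,0],[0,0,0,0,0,0],[0,0,0,0,0,0]]]' --hand 0.35

```text
clock: 8.42
eef_pos: [559.6, -84.5, 24.3]
tcp_rot: [3.141, 0.0, 1.38]
contact_force: [0.1, 0.2, 0.4]
opening: 0.641
```

Request:
carry_out --increments '[[[0,0,-0.08,0,0,0],[0,0,-0.18,0,0,0],[0,0,-0.28,0,0,0],[0,0,-0.32,0,0,0],[0,0,-0.32,0,0,0]]]'

```text
clock: 8.83
eef_pos: [562.2, -85.0, 156.8]
tcp_rot: [3.134, -0.0, 1.379]
contact_force: [0.8, 0.6, -0.8]
opening: 0.65
```

Run:
```python
from h import *
plan([560,-90,24],down(79))
f=optics.grab_frame("wrist"); save(f,"w4.png"); np.savez("w4.npz",**f)
for n in ["stone","shank_end","stone_mid"]:
    o=nets.tip_of(n,"wrist")
    print(n,[(round(d["confidence"],2),np.round(d["point"],1).tolist()) for d in o[:3]])
```

```text
clk 8.83 pos [562.2 -85.  156.8] [ 3.134 -0.     1.379] F [ 0.8  0.6 -0.8] op 0.650
inc [-0.0135, -0.0057, 0.3319] [0.0073, -0.0003, 0.0006] rows>=3.2
stone []
shank_end [(0.7, [567.6, -52.9, 14.8])]
stone_mid [(0.88, [547.1, -141.1, 13.6])]
```

View pics/w4.png

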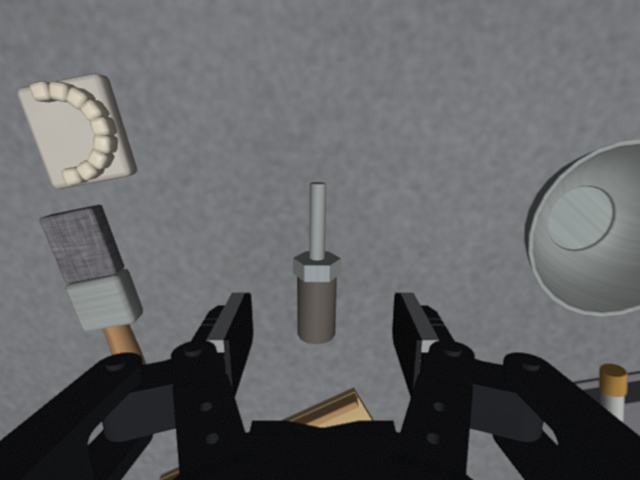

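The stone lies flat on the bench: head at (317,310), collar at (317,265), shank end at (317,184). Next I fit its axis for the regrasp by the head.

```bash
cat >> h.py <<'E'
def fitaxis(f,z0=2,z1=40,box=None):
    C=cloud(f).reshape(-1,3)
    m=(C[:,0]>box[0])&(C[:,0]<box[1])&(C[:,1]>box[2])&(C[:,1]<box[3])&(C[:,2]>z0)&(C[:,2]<z1)
    return C[m]
E
python3 - <<'E'
from h import *
f=optics.grab_frame("wrist"); np.savez("w4.npz",**f)
P=fitaxis(f,7,40,(520,600,-200,-40)); print(len(P))
vx,vy,x0,y0=cv2.fitLine(P[:,:2].astype(np.float32),cv2.DIST_HUBER,0,0.01,0.01).ravel()
d=np.array([vx,vy]); d*=np.sign(vy); n=np.array([-d[1],d[0]])
t=(P[:,:2]-[x0,y0])@d; s=(P[:,:2]-[x0,y0])@n
print("ang",np.degrees(np.arctan2(d[1],d[0])))
for a in np.arange(t.min(),t.max(),8):
    k=(t>=a)&(t<a+8)
    if k.sum()>5: c=np.array([x0,y0])+d*(a+4); print(c.round(1), "n",k.sum(),"s %.1f..%.1f mid %.1f"%(np.percentile(s[k],1),np.percentile(s[k],99),np.percentile(s[k],[1,99]).mean()),"ztop %.1f"%np.percentile(P[k,2],97))
print(t.min(),t.max(),"end",np.array([x0,y0])+d*t.max())
p,R,s=pose(); print(p,R.as_euler("xyz"))
E
```

```text
4910
ang 78.209724
[ 544.  -160.8] n 349 s -14.2..13.9 mid -0.1 ztop 29.0
[ 545.7 -153. ] n 384 s -13.9..14.0 mid 0.0 ztop 29.4
[ 547.3 -145.1] n 400 s -14.5..13.9 mid -0.3 ztop 29.3
[ 548.9 -137.3] n 415 s -14.2..14.0 mid -0.1 ztop 29.4
[ 550.6 -129.5] n 411 s -13.9..14.0 mid 0.0 ztop 29.5
[ 552.2 -121.6] n 431 s -14.5..14.0 mid -0.3 ztop 29.6
[ 553.8 -113.8] n 449 s -17.0..16.8 mid -0.1 ztop 30.8
[ 555.5 -106. ] n 819 s -16.8..16.7 mid -0.0 ztop 30.7
[557.1 -98.1] n 175 s -5.5..5.0 mid -0.2 ztop 21.2
[558.7 -90.3] n 176 s -5.3..5.1 mid -0.1 ztop 21.1
[560.4 -82.5] n 182 s -5.1..5.2 mid 0.0 ztop 21.5
[562.  -74.6] n 186 s -5.6..5.3 mid -0.1 ztop 21.6
[563.6 -66.8] n 200 s -5.5..5.4 mid -0.0 ztop 21.5
[565.3 -59. ] n 196 s -5.2..5.4 mid 0.1 ztop 21.5
[566.9 -51.2] n 137 s -5.1..4.8 mid -0.1 ztop 21.8
-57.55037530269307 58.97157993294291 end [567.01229871 -50.6395322 ]
[558.47261139 -84.36392563 150.62734737] [-3.13892622e+00  1.43585378e-04  1.37948186e+00]
```

Run:
```python
from h import *
plan([548.4,-139.7,60],down(78.2))
```

```text
clk 9.08 pos [558.5 -84.4 150.6] [-3.139  0.     1.379] F [ 0.8  0.5 -0. ] op 0.651
inc [-0.1406, 0.0022, 0.2266] [-0.0025, 0.0002, 0.014] rows>=2.6
```

Request:
carry_out --increments '[[[-0.05,0,0.05,0,0,0.014],[-0.13,0.002,0.15,0,0,0.014],[-0.141,0.002,0.22,0,0,0.014],[-0.141,0.002,0.227,0,0,0.014],[-0.141,0.002,0.227,0,0,0.014]]]'

```text
clock: 9.5
eef_pos: [547.0, -139.7, 58.4]
tcp_rot: [-3.135, -0.0, 1.363]
contact_force: [-0.0, 1.0, -0.3]
opening: 0.646
```

Request:
carry_out --increments '[[[0,0,0,0,0,0],[0,0,0,0,0,0]]]'

```text
clock: 9.67
eef_pos: [550.6, -139.6, 62.6]
tcp_rot: [3.14, -0.0, 1.365]
contact_force: [0.6, 0.5, -0.3]
opening: 0.651
```

Run:
```python
from h import *
plan([548.4,-139.7,25],down(78.2))
```

```text
clk 9.67 pos [ 550.6 -139.6   62.6] [ 3.14  -0.     1.365] F [ 0.6  0.5 -0.3] op 0.651
inc [-0.0014, -0.0055, 0.0939] [0.0015, -0.0, 0.0005] rows>=0.9
```

Request:
carry_out --increments '[[[0,0,0.03,0,0,0],[0,0,0.06,0,0,0],[0,0,0.08,0,0,0],[0,0,0.087,0,0,0],[0,0,0.087,0,0,0]]]'

```text
clock: 10.08
eef_pos: [548.8, -139.6, 25.4]
tcp_rot: [-3.14, -0.0, 1.365]
contact_force: [0.4, 0.2, -0.2]
opening: 0.651
```

Run:
```python
from h import *
plan([548.4,-139.7,25],down(78.2))
```

```text
clk 10.08 pos [ 548.8 -139.6   25.4] [-3.14  -0.     1.365] F [ 0.4  0.2 -0.2] op 0.651
inc [-0.0003, -0.001, 0.001] [-0.0019, -0.0001, 0.0002] rows>=0.0
```

Request:
carry_out --increments '[[[0,0,0,0,0,0],[0,0,0,0,0,0],[0,0,0,0,0,0],[0,0,0,0,0,0],[0,0,0,0,0,0]]]' --hand 1 --squeeze 60

```text
clock: 10.5
eef_pos: [549.8, -140.1, 27.1]
tcp_rot: [3.141, 0.0, 1.365]
contact_force: [-1.7, 0.4, 4.7]
opening: 0.319
```

Request:
carry_out --increments '[[[0,0,0,0,0,0],[0,0,-0.03,0,0,0],[0,0,-0.1,0,0,0],[0,0,-0.2,0,0,0],[0,0,-0.25,0,0,0]]]'

```text
clock: 10.92
eef_pos: [550.6, -140.3, 130.3]
tcp_rot: [3.139, 0.0, 1.365]
contact_force: [2.5, -1.1, -1.8]
opening: 0.314
```

Request:
carry_out --increments '[[[0,0,-0.08,0,0,0],[0,0,-0.08,0,0,0],[0,0,-0.08,0,0,0]]]'

```text
clock: 11.17
eef_pos: [550.6, -140.3, 160.8]
tcp_rot: [3.138, 0.0, 1.365]
contact_force: [-0.3, -0.2, -3.1]
opening: 0.319
```

Run:
```python
from h import *
plan([505,0,180],down(79))
f=optics.grab_frame("wrist"); save(f,"w5.png"); np.savez("w5.npz",**f)
for n in ["sleeve_mid","jaw_tips","bore_floor"]:
    o=nets.tip_of(n,"wrist")
    print(n,[(round(d["confidence"],2),np.round(d["point"],1).tolist()) for d in o[:3]])
```

```text
clk 11.17 pos [ 550.6 -140.3  160.8] [3.138 0.    1.365] F [-0.3 -0.2 -3.1] op 0.319
inc [0.32, -0.1832, -0.0488] [0.0039, 0.0003, -0.0134] rows>=3.6
sleeve_mid [(0.42, [556.6, -110.2, 147.7])]
jaw_tips []
bore_floor []
```

View pics/w5.png

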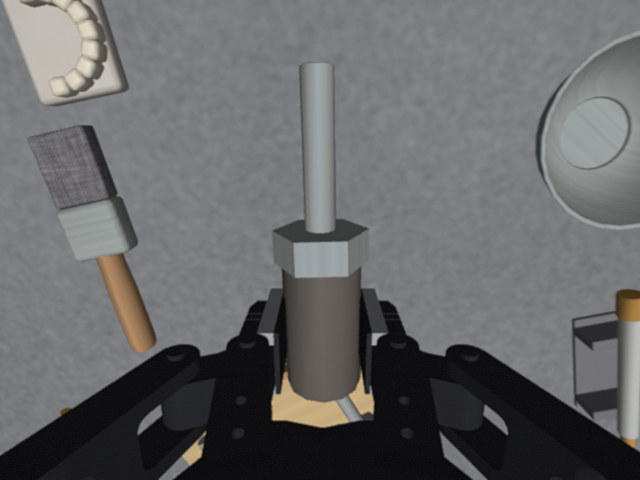

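Run:
```python
from h import *
f=dict(np.load("w5.npz")); C=cloud(f); p,R,s=pose()
T=R.inv().apply((C-p).reshape(-1,3)).reshape(C.shape)
for v in range(66,390,12):
    row=T[v,270:370]; k=(row[:,2]<28)&(row[:,2]>-12); 
    if k.sum()>3: print(v,"x %.1f ymid %.1f w %.1f ztop %.1f"%(np.median(row[k,0]),(row[k,1].min()+row[k,1].max())/2,np.ptp(row[k,1]),np.percentile(row[k,2],5)))
# tilted pose
d=np.array([.19,.98,0]); 
Rt=Ro.from_euler("xyz",down(79))*Ro.from_rotvec([0,np.radians(25),0])
plan([455,-15,220],Rt=Rt)
```

```text
66 x 89.6 ymid 0.5 w 10.3 ztop 2.4
78 x 86.2 ymid 0.5 w 10.4 ztop 2.6
90 x 82.8 ymid 0.6 w 10.9 ztop 3.0
102 x 79.2 ymid 0.8 w 10.7 ztop 2.6
114 x 75.7 ymid 0.8 w 10.7 ztop 2.7
126 x 72.0 ymid 0.9 w 10.4 ztop 3.0
138 x 68.3 ymid 0.9 w 10.5 ztop 3.0
150 x 64.6 ymid 0.9 w 10.6 ztop 2.9
162 x 60.8 ymid 1.0 w 10.4 ztop 2.9
174 x 56.9 ymid 1.2 w 10.9 ztop 3.0
186 x 52.9 ymid 1.4 w 10.6 ztop 2.2
198 x 48.8 ymid 1.4 w 10.6 ztop 3.1
210 x 44.8 ymid 1.5 w 10.4 ztop 2.8
222 x 39.6 ymid 2.2 w 22.6 ztop 2.9
234 x 36.7 ymid 1.5 w 34.1 ztop 1.4
246 x 35.1 ymid 1.6 w 34.1 ztop -6.9
258 x 31.1 ymid 1.9 w 33.9 ztop -7.0
270 x 26.9 ymid 1.8 w 27.9 ztop -6.9
282 x 21.9 ymid 2.1 w 27.7 ztop -6.0
294 x 17.0 ymid 1.2 w 37.0 ztop -5.5
306 x 12.3 ymid 1.3 w 34.5 ztop -5.4
318 x 8.9 ymid 1.2 w 32.6 ztop -10.1
330 x 3.8 ymid 2.3 w 27.1 ztop -6.2
342 x -0.9 ymid 2.3 w 27.1 ztop -5.8
354 x -5.8 ymid 2.3 w 27.2 ztop -6.0
366 x -10.7 ymid 2.8 w 28.4 ztop -6.0
378 x -15.8 ymid 2.4 w 27.4 ztop -5.4
clk 11.37 pos [ 548.5 -139.7  157.3] [-3.139 -0.     1.365] F [-0.1 -0.3 -1.6] op 0.312
inc [0.2575, -0.2931, -0.1561] [0.0005, 0.4165, -0.0137] rows>=4.0
```

Request:
carry_out --increments '[[[0.08,-0.08,-0.1,0,0.1,0],[0.258,-0.293,-0.156,0,0.417,-0.014],[0.258,-0.293,-0.156,0,0.417,-0.014],[0.258,-0.293,-0.156,0,0.417,-0.014],[0.258,-0.293,-0.156,0,0.417,-0.014]]]'

```text
clock: 11.78
eef_pos: [450.7, -12.1, 220.1]
tcp_rot: [-3.138, -0.443, 1.378]
contact_force: [-0.8, -0.2, -3.5]
opening: 0.317
```

Request:
carry_out --increments '[[[0,0,0,0,0,0],[0,0,0,0,0,0],[0,0,0,0,0,0]]]'

```text
clock: 12.03
eef_pos: [456.8, -15.6, 220.5]
tcp_rot: [3.138, -0.435, 1.381]
contact_force: [0.7, -0.5, -2.8]
opening: 0.311
```

Run:
```python
from h import *
Rt=Ro.from_euler("xyz",down(79))*Ro.from_rotvec([0,np.radians(25),0])
plan([455,-15,220],Rt=Rt)
f=optics.grab_frame("wrist"); save(f,"w6.png"); np.savez("w6.npz",**f)
for n in ["sleeve_mid","jaw_tips","bore_floor","shank_end"]:
    o=nets.tip_of(n,"wrist")
    print(n,[(round(d["confidence"],2),np.round(d["point"],1).tolist()) for d in o[:3]])
```

```text
clk 12.03 pos [456.8 -15.6 220.5] [ 3.138 -0.435  1.381] F [ 0.7 -0.5 -2.8] op 0.311
inc [0.0001, -0.0047, 0.0015] [0.0028, 0.001, 0.0016] rows>=0.0
sleeve_mid [(0.9, [525.7, 137.4, 144.5])]
jaw_tips [(0.92, [518.4, 98.2, 139.7]), (0.26, [525.2, 138.9, 142.7])]
bore_floor [(0.62, [525.9, 135.4, 145.7]), (0.3, [471.2, 69.8, 250.2]), (0.2, [519.6, 97.7, 141.0])]
shank_end [(0.57, [471.5, 68.5, 251.3])]
```

View pics/w6.png

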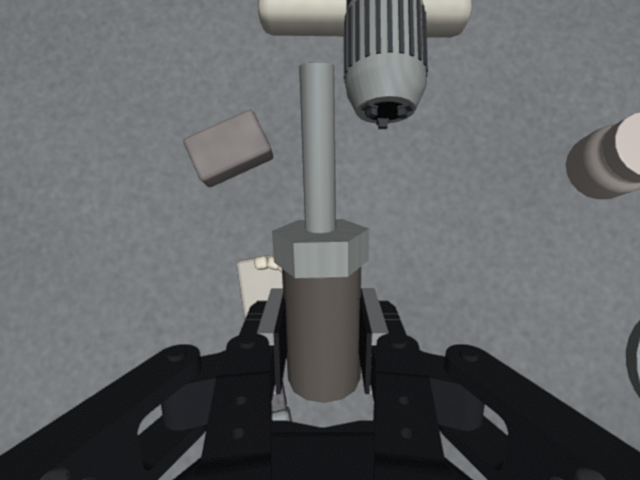

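The chuck nose and its dark mouth are at (385,108), and the held shank's end is at (317,66). I fit both axes in this one frame.

```bash
cat > fit.py <<'E'
from h import *
from scipy.optimize import least_squares
def cylfit(P,p0,d0,rad,fz=True):
    # axis through p0 + a*n1 + b*n2, direction d0 + c*n1+e*n2
    d0=d0/np.linalg.norm(d0); n1=np.cross(d0,[0,0,1]); n1/=np.linalg.norm(n1); n2=np.cross(n1,d0)
    def ax(q):
        d=d0+q[2]*n1+q[3]*n2; d/=np.linalg.norm(d); return p0+q[0]*n1+q[1]*n2,d
    def res(q):
        c,d=ax(q); v=P-c; return np.linalg.norm(v-np.outer(v@d,d),axis=1)-rad
    s=least_squares(res,[0,0,0,0],loss="soft_l1",f_scale=0.5)
    c,d=ax(s.x); return c,d,np.abs(s.fun).mean()
def dist_axis(P,c,d):
    v=P-c; t=v@d; return t,np.linalg.norm(v-np.outer(t,d),axis=1)
def chuck(f,p0=np.array([526,138,140.]),d0=np.array([.19,.98,0])):
    C=cloud(f).reshape(-1,3); t,q=dist_axis(C,p0,d0/np.linalg.norm(d0))
    m=(t>-24)&(t<22)&(q<32)&(q>18); P=C[m]
    return cylfit(P,p0,d0,24.7)+(len(P),)
def held(f,R,p,rad=5.5,x0=55,x1=88,zc=8.3):
    C=cloud(f).reshape(-1,3); T=R.inv().apply(C-p)
    m=(T[:,0]>x0)&(T[:,0]<x1)&(abs(T[:,1])<9)&(T[:,2]>zc-9)&(T[:,2]<zc+8)
    c,d,e=cylfit(C[m],p+R.apply([70,0.5,zc]),R.apply([1,0,0]),rad); return c,d,e,m.sum()
E
python3 - <<'E'
from fit import *
f=dict(np.load("w6.npz")); p,R,s=pose()
# pose at the time of the frame: camera-based
c,d,e,n=chuck(f); print("chuck",c.round(2),d.round(4),"err %.2f"%e,n)
hc,hd,he,hn=held(f,R,p); print("held",hc.round(2),hd.round(4),"err %.2f"%he,hn)
print("held in tool",R.inv().apply(hc-p).round(2),R.inv().apply(hd).round(4), p)
C=cloud(f).reshape(-1,3); t,q=dist_axis(C,c,d); m=q<24
h,_=np.histogram(t[m],bins=np.arange(-60,10,3)); print(h); print("front",t[(q<21)&(q>10)].min())
for a in range(-48,20,4):
    k=(t>=a)&(t<a+4)&(q<30); print(a,k.sum(), np.percentile(q[k],[10,50,90]).round(1) if k.sum() else "")
E
```

```text
chuck [526.14 137.97 140.  ] [0.1974 0.9802 0.0176] err 0.59 5782
held [468.52  52.49 238.83] [0.1501 0.891  0.4286] err 0.40 3597
held in tool [70.   -0.88 12.61] [ 0.9998 -0.0211 -0.0067] [456.33854515 -15.19727415 220.67729765]
[   0    0    0    0    0  181  296 1128  458  469  516  365   99   72
   61   36   39   46   66   61   56   68   73]
front -44.57567615720495
-48 51 [ 8.5 10.9 12.8]
-44 270 [ 8.  11.9 14.1]
-40 1284 [ 5.8 15.  18.8]
-36 609 [19. 20. 21.]
-32 673 [20.7 21.8 22.8]
-28 710 [22.4 23.5 24.5]
-24 577 [23.7 24.4 25.2]
-20 560 [23.9 24.5 25.3]
-16 596 [24.  24.9 25.8]
-12 548 [24.  25.  25.9]
-8 533 [23.8 24.9 25.8]
-4 543 [23.8 24.8 25.8]
0 523 [23.8 24.8 25.7]
4 521 [23.7 24.7 25.6]
8 522 [23.6 24.7 25.6]
12 527 [23.6 24.6 25.5]
16 293 [23.6 24.6 25.4]
```

Run:
```python
from fit import *
p,R,s=pose()
for n in ["w5","w6"]:
    f=dict(np.load(n+".npz"))
    C=cloud(f)
    # tool pose from camera pose: cam in tool const
    f0=dict(np.load("wrist0.npz"))
    R0=Ro.from_euler("xyz",[-3.14025063,-1.7e-5,2.9167813]); p0=np.array([139.3,609.3,253.3])
    Rct=f0["R"]@R0.as_matrix()  # cam<-tool rot
    tct=f0["R"]@p0+f0["t"]
    P=(np.stack([(np.mgrid[:480,:640][1]-f["cx"])/K(f)*f["range_z"],(np.mgrid[:480,:640][0]-f["cy"])/K(f)*f["range_z"],f["range_z"]],-1)-tct)@Rct
    for v in (80,130,180,260,340): 
        print(n,v,[P[v,u].round(1).tolist() for u in range(296,346,6)])
```

```text
w5 80 [[99.9, -16.8, 161.4], [84.9, -5.4, 7.7], [84.9, -3.6, 7.3], [84.8, -1.7, 6.7], [84.9, 0.1, 7.2], [84.9, 1.9, 7.6], [85.0, 3.8, 8.6], [99.9, 11.7, 161.5], [99.7, 15.6, 159.5]]
w5 130 [[67.3, -17.3, 160.4], [70.0, -5.8, 11.2], [70.1, -3.8, 7.8], [70.1, -1.8, 5.9], [70.1, 0.1, 6.8], [70.1, 2.0, 7.8], [70.1, 3.9, 8.5], [67.3, 12.0, 161.2], [67.3, 16.2, 160.3]]
w5 180 [[32.4, -18.0, 160.3], [32.1, -13.7, 162.3], [54.0, -4.0, 8.6], [54.3, -1.9, 7.0], [54.4, 0.1, 6.3], [54.2, 2.0, 7.3], [53.9, 4.1, 9.3], [32.2, 12.5, 161.7], [32.4, 16.7, 160.3]]
w5 260 [[29.9, -7.7, -2.9], [30.1, -5.7, -3.4], [29.6, -3.8, -2.0], [29.8, -1.9, -2.6], [29.6, 0.0, -2.0], [29.8, 2.0, -2.6], [29.9, 3.9, -2.8], [29.8, 5.9, -2.4], [29.9, 7.8, -2.9]]
w5 340 [[-2.7, -8.7, 2.8], [-0.8, -6.3, -0.3], [-1.1, -4.2, 0.2], [-0.7, -2.1, -0.5], [-0.5, -0.0, -0.9], [0.1, 2.1, -1.8], [-0.1, 4.2, -1.4], [-1.2, 6.3, 0.3], [-1.2, 8.5, 0.3]]
w6 80 [[112.9, -25.0, 295.6], [84.9, -5.4, 7.7], [84.9, -3.6, 7.6], [84.8, -1.7, 6.7], [84.7, 0.1, 5.8], [84.9, 1.9, 7.8], [85.1, 3.8, 9.3], [113.0, 17.0, 296.5], [112.8, 22.9, 294.5]]
w6 130 [[65.2, -24.6, 275.2], [70.0, -5.8, 11.1], [70.1, -3.8, 7.9], [70.1, -1.8, 7.3], [70.1, 0.1, 5.7], [70.1, 2.0, 8.2], [70.0, 4.0, 10.0], [65.2, 16.6, 273.6], [65.2, 22.4, 273.0]]
w6 180 [[19.3, -24.1, 252.6], [19.2, -18.3, 252.7], [54.1, -3.9, 8.2], [54.2, -1.9, 7.3], [54.2, 0.0, 7.4], [54.2, 2.0, 7.7], [54.0, 4.0, 8.9], [19.5, 16.2, 250.9], [19.4, 22.0, 251.7]]
w6 260 [[29.9, -7.7, -2.7], [29.7, -5.8, -2.3], [30.1, -3.8, -3.2], [29.6, -1.9, -2.1], [29.5, 0.0, -1.8], [29.7, 2.0, -2.2], [29.7, 3.9, -2.1], [30.1, 5.8, -3.4], [30.3, 7.7, -3.8]]
w6 340 [[-2.2, -8.6, 2.0], [-1.5, -6.4, 0.9], [-0.6, -4.2, -0.6], [0.1, -2.1, -1.8], [0.1, 0.0, -1.8], [-0.4, 2.1, -0.9], [-0.5, 4.2, -0.8], [-0.8, 6.3, -0.4], [-1.6, 8.5, 0.9]]
```

```bash
cat >> fit.py <<'E'
CH=np.array([526.14,137.97,140.0]); 
DH=np.array([.1974,.9802,0]); DH/=np.linalg.norm(DH)
def tcp_for(t_end,hp=np.array([91,-1.33,12.5]),yaw=77.4,lat=0.,dz=0.,rpy=None):
    R=Ro.from_euler("xyz",down(yaw)); lx=np.array([DH[1],-DH[0],0])
    return CH+DH*t_end+lx*lat+[0,0,dz]-R.apply(hp), R
E
python3 - <<'E'
from fit import *
t,R=tcp_for(-75,dz=30); print(t); plan(t,Rt=R)
E
```

```text
[492.78014852 -24.65242336 182.5       ]
clk 12.28 pos [456.3 -15.2 220.7] [ 3.139 -0.436  1.381] F [-0.1  0.7 -2.1] op 0.315
inc [-0.0458, 0.0937, 0.0843] [-0.0033, -0.4167, 0.0272] rows>=3.5
```

Request:
carry_out --increments '[[[-0.046,0.03,0.02,0,-0.1,0],[-0.046,0.094,0.084,-0.003,-0.417,0.027],[-0.046,0.094,0.084,-0.003,-0.417,0.027],[-0.046,0.094,0.084,-0.003,-0.417,0.027],[-0.046,0.094,0.084,-0.003,-0.417,0.027]]]'

```text
clock: 12.7
eef_pos: [493.5, -22.9, 182.7]
tcp_rot: [3.141, 0.004, 1.354]
contact_force: [0.2, 1.1, -2.5]
opening: 0.314
```

Request:
carry_out --increments '[[[0,0,0,0,0,0],[0,0,0,0,0,0],[0,0,0,0,0,0],[0,0,0,0,0,0]]]'

```text
clock: 13.03
eef_pos: [492.2, -25.5, 182.9]
tcp_rot: [-3.141, -0.001, 1.349]
contact_force: [0.6, -0.4, -2.5]
opening: 0.32
```

Run:
```python
from fit import *
f=optics.grab_frame("wrist"); save(f,"w7.png"); np.savez("w7.npz",**f)
p,R,s=pose()
f2=optics.grab_frame("scene"); save(f2,"s7.png"); np.savez("s7.npz",**f2)
t,Rt=tcp_for(-75,dz=0); plan(t,Rt=Rt)
hc,hd,he,hn=held(f,R,p,zc=12.5); print("held tool",R.inv().apply(hc-p).round(2),R.inv().apply(hd).round(4),he)
im=f2["img"][:,:,::-1]; cv2.imwrite("pics/s7c.png",cv2.resize(im[190:310,380:560],None,fx=4.4,fy=4.4,interpolation=cv2.INTER_CUBIC))
```

```text
clk 13.13 pos [492.3 -25.4 182.9] [ 3.142e+00 -1.000e-03  1.349e+00] F [ 0.1  0.6 -1.4] op 0.316
inc [0.0021, 0.0007, 0.0761] [0.0001, -0.0007, -0.0014] rows>=0.7
held tool [70.   -1.46 12.29] [ 0.9997 -0.022  -0.0066] 0.3970162175952079
```

View pics/s7c.png

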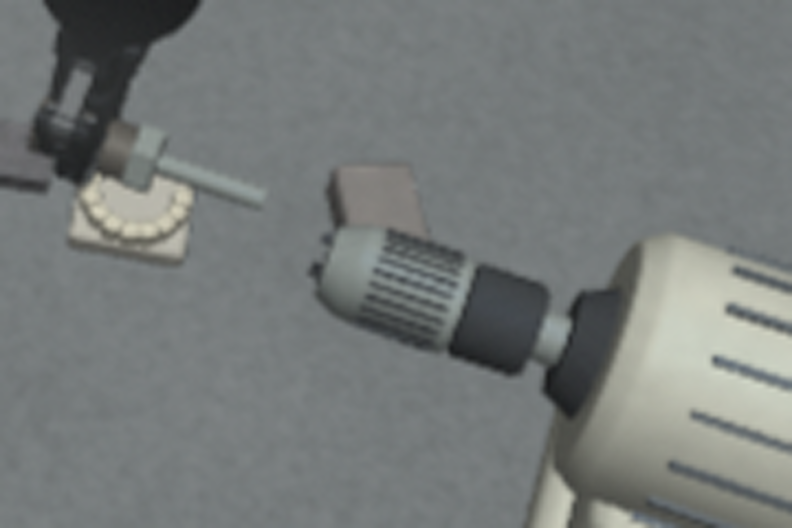

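View pics/w7.png

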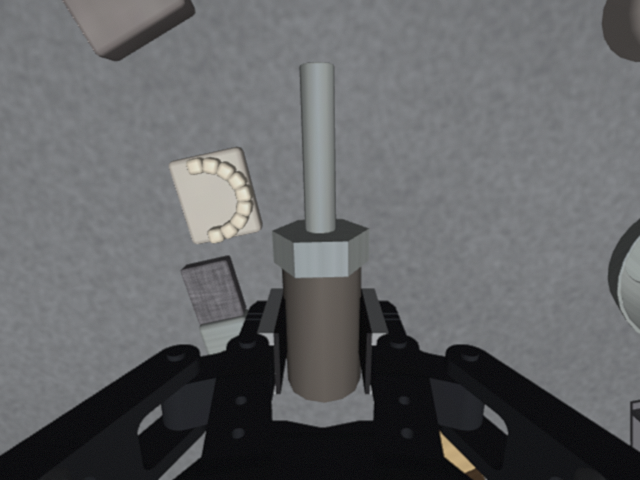

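Wrist view: the stone is steady in the grip, with its shank end at (317,66). Scene crop: the shank is in front of the chuck and still 30 mm high. Next I lower it to the axis.

Request:
carry_out --increments '[[[0.002,0.001,0.03,0,0,0],[0.002,0.001,0.06,0,0,0],[0.002,0.001,0.076,0,0,0],[0.002,0.001,0.076,0,0,0],[0.002,0.001,0.076,0,0,0]]]'

```text
clock: 13.55
eef_pos: [492.8, -24.2, 152.4]
tcp_rot: [-3.141, -0.0, 1.35]
contact_force: [0.5, 0.0, -1.8]
opening: 0.314
```

Request:
carry_out --increments '[[[0,0,0,0,0,0],[0,0,0,0,0,0],[0,0,0,0,0,0]]]'

```text
clock: 13.8
eef_pos: [493.5, -24.0, 153.0]
tcp_rot: [3.14, -0.0, 1.351]
contact_force: [0.4, 0.4, -2.9]
opening: 0.315
```

Run:
```python
from fit import *
t,Rt=tcp_for(-75,dz=0); plan(t,Rt=Rt)
p,R,s=pose()
for cam in ["scene","top"]:
    f=optics.grab_frame(cam); save(f,cam+"8.png"); np.savez(cam+"8.npz",**f)
    c,d,e,n=chuck(f); print(cam,"chuck",c.round(1),d.round(3),round(e,2),n)
    try:
        hc,hd,he,hn=held(f,R,p,zc=12.5,x0=50,x1=87); print("held",hc.round(1),hd.round(3),round(he,2),hn)
        # offset of held end rel. chuck axis
        for x in (0,20): 
            q=hc+hd*x; v=q-c; tt=v@DH; print("  off at t %.0f:"%tt, "lat %.1f"%(v@np.array([DH[1],-DH[0],0])), "z %.1f"%v[2])
    except Exception as ex: print(ex)
    im=f["img"][:,:,::-1]; 
    b=im[190:310,380:560] if cam=="scene" else im[190:310,100:280]
    cv2.imwrite(f"pics/{cam}8c.png",cv2.resize(b,None,fx=4.4,fy=4.4,interpolation=cv2.INTER_CUBIC))
```

```text
clk 13.80 pos [493.5 -24.  153. ] [ 3.14  -0.     1.351] F [ 0.4  0.4 -2.9] op 0.315
inc [-0.002, -0.0013, 0.0013] [0.0011, -0.0002, 0.0001] rows>=0.0
scene chuck [525.7 138.1 138.7] [0.212 0.977 0.   ] 1.41 529
held [507.2  44.7 139.5] [ 0.207  0.978 -0.031] 1.14 87
  off at t -95: lat 0.3 z 0.8
  off at t -75: lat 0.5 z 0.2
top chuck [526. 138. 140.] [0.19  0.982 0.   ] nan 0
held [509.2  44.2 140.5] [0.218 0.976 0.   ] nan 0
  off at t -95: lat 2.1 z 0.5
  off at t -75: lat 2.5 z 0.5fit.py:11: RuntimeWarning: Mean of empty slice.
  c,d=ax(s.x); return c,d,np.abs(s.fun).mean()
  ret = ret.dtype.type(ret / rcount)
```

View pics/scene8c.png

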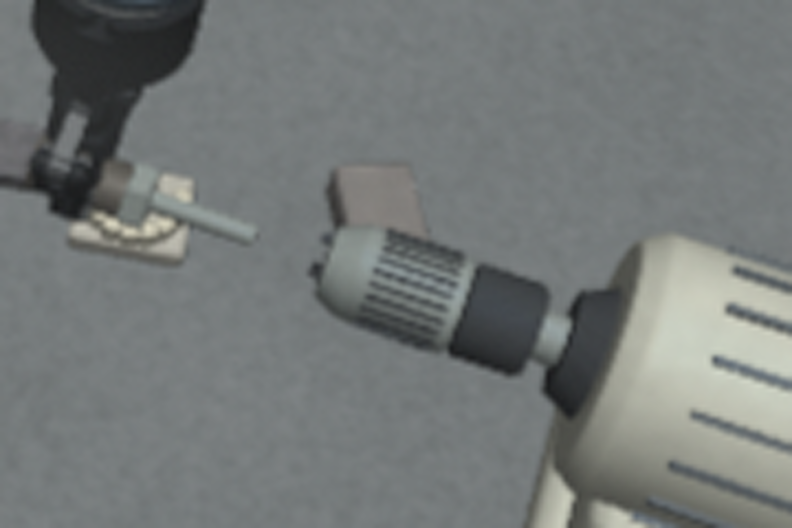

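View pics/top8c.png

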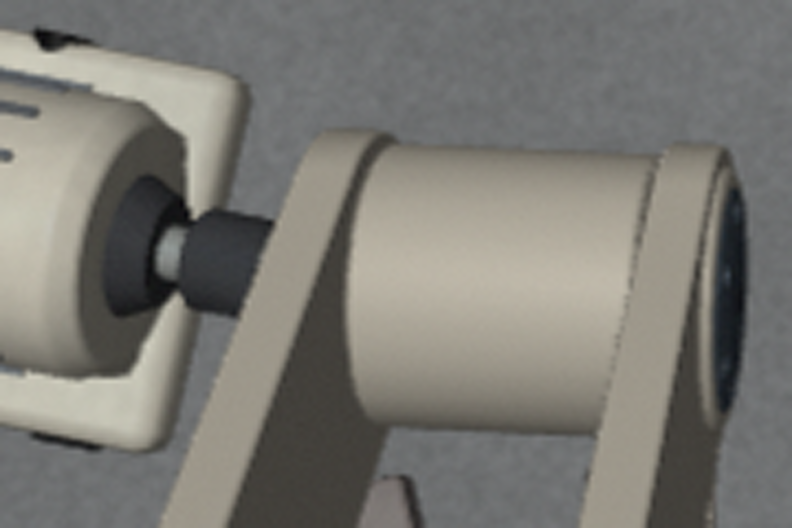

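The scene crop shows the shank end at (255,238) in line with the mouth at (325,265), and the depth fit agrees to about 0.5 mm. The top view is blocked by the arm. I insert in steps.

Run:
```python
from fit import *
for te in (-40,-20,-4):
    t,Rt=tcp_for(te); plan(t,Rt=Rt)
```

```text
clk 13.90 pos [493.3 -23.9 152.8] [ 3.141 -0.     1.351] F [ 1.   0.8 -1.3] op 0.316
inc [0.0855, -0.0027, 0.0008] [0.0007, -0.0001, 0.0001] rows>=0.8
clk 13.90 pos [493.3 -23.9 152.8] [ 3.141 -0.     1.351] F [ 1.   0.8 -1.3] op 0.316
inc [0.1354, -0.0038, 0.0008] [0.0007, -0.0001, 0.0001] rows>=1.3
clk 13.90 pos [493.3 -23.9 152.8] [ 3.141 -0.     1.351] F [ 1.   0.8 -1.3] op 0.316
inc [0.1754, -0.0046, 0.0008] [0.0007, -0.0001, 0.0001] rows>=1.7
```

Request:
carry_out --increments '[[[0.03,-0.001,0,0,0,0],[0.06,-0.002,0,0,0,0],[0.07,-0.002,0,0,0,0],[0.08,-0.0025,0,0,0,0],[0.085,-0.0027,0,0,0,0]]]'

```text
clock: 14.32
eef_pos: [499.6, 10.4, 152.4]
tcp_rot: [3.141, -0.0, 1.352]
contact_force: [0.2, -0.4, -2.3]
opening: 0.316
```

Request:
carry_out --increments '[[[0.01,0,0,0,0,0],[0.02,0,0,0,0,0],[0.03,-0.001,0,0,0,0],[0.04,-0.001,0,0,0,0]]]'

```text
clock: 14.65
eef_pos: [502.5, 25.5, 152.4]
tcp_rot: [3.142, 0.0, 1.351]
contact_force: [-0.3, 0.8, -1.8]
opening: 0.32
```

Run:
```python
from fit import *
t,Rt=tcp_for(-4); plan(t,Rt=Rt)
f=optics.grab_frame("wrist"); save(f,"w9.png")
```

```text
clk 14.65 pos [502.5  25.5 152.4] [3.142 0.    1.351] F [-0.3  0.8 -1.8] op 0.320
inc [0.0499, -0.0002, -0.0002] [0.0, 0.0, -0.0001] rows>=0.5
```

View pics/w9.png

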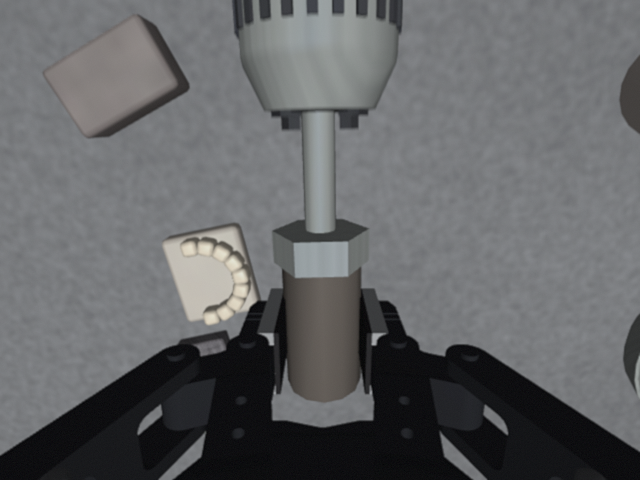

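The shank is in the mouth, between the two upper jaws at (290,120) and (348,120), with no contact force. I continue until it meets the floor.

Request:
carry_out --increments '[[[0.015,0,0,0,0,0],[0.025,0,0,0,0,0],[0.035,0,0,0,0,0],[0.043,0,0,0,0,0],[0.046,0,0,0,0,0]]]'

```text
clock: 15.12
eef_pos: [506.7, 43.6, 152.5]
tcp_rot: [3.141, -0.0, 1.351]
contact_force: [0.8, 0.3, -2.3]
opening: 0.32
```

Request:
carry_out --increments '[[[0.002,0,0,0,0,0],[0.005,0,0,0,0,0],[0.007,0,0,0,0,0]]]'

```text
clock: 15.37
eef_pos: [507.2, 45.9, 152.4]
tcp_rot: [3.142, 0.0, 1.351]
contact_force: [-0.2, -0.4, -2.6]
opening: 0.319
```

Run:
```python
from fit import *
t,Rt=tcp_for(-2); plan(t,Rt=Rt)
```

```text
clk 15.37 pos [507.2  45.9 152.4] [3.142 0.    1.351] F [-0.2 -0.4 -2.6] op 0.319
inc [0.0025, -0.0005, -0.0001] [0.0001, 0.0, 0.0] rows>=0.0
```

Estimated 1 mm to go with no contact yet. I push in small steps to feel the floor.

Request:
carry_out --increments '[[[0.002,0,0,0,0,0],[0.004,0,0,0,0,0],[0.005,0,0,0,0,0]]]'

```text
clock: 15.62
eef_pos: [507.6, 47.8, 152.5]
tcp_rot: [3.141, -0.0, 1.351]
contact_force: [0.1, 0.2, -1.4]
opening: 0.316
```

Request:
carry_out --increments '[[[0.002,0,0,0,0,0],[0.004,0,0,0,0,0],[0.005,0,0,0,0,0]]]'

```text
clock: 15.87
eef_pos: [507.8, 48.9, 152.4]
tcp_rot: [-3.142, 0.002, 1.352]
contact_force: [0.6, -8.2, -1.4]
opening: 0.318
```

Run:
```python
from fit import *
t,Rt=tcp_for(-2); plan(t,Rt=Rt)
```

```text
clk 15.87 pos [507.8  48.9 152.4] [-3.142e+00  2.000e-03  1.352e+00] F [ 0.6 -8.2 -1.4] op 0.318
inc [-0.0052, -0.0004, -0.0003] [-0.0, 0.0018, 0.0006] rows>=0.1
```

Request:
carry_out --increments '[[[0.002,0,0,0,0,0],[0.003,0,0,0,0,0]]]'

```text
clock: 16.03
eef_pos: [507.7, 49.0, 152.2]
tcp_rot: [-3.141, 0.004, 1.352]
contact_force: [-1.6, -15.0, -1.5]
opening: 0.314
```

Run:
```python
from fit import *
t,Rt=tcp_for(-2); plan(t,Rt=Rt)
f=optics.grab_frame("wrist"); save(f,"w10.png"); np.savez("w10.npz",**f)
p,R,s=pose(); C=cloud(f)
for v in range(150,262,6): print(v,R.inv().apply(C[v,319]-p).round(1), C[v,319].round(1))
```

```text
clk 16.03 pos [507.7  49.  152.2] [-3.141  0.004  1.352] F [ -1.6 -15.   -1.5] op 0.314
inc [-0.0055, -0.0001, -0.0006] [-0.0004, 0.0036, 0.0011] rows>=0.1
150 [ 66.1  -0.9 -13.1] [521.2 113.8 165.2]
156 [ 64.4  -0.9 -11.6] [520.8 112.1 163.6]
162 [ 62.6  -1.  -10.6] [520.4 110.4 162.6]
168 [60.8 -1.  -9.1] [520.  108.6 161.1]
174 [59.1 -1.  -9.3] [519.7 107.  161.3]
180 [57.2 -1.  -7.4] [519.2 105.1 159.4]
186 [55.4 -1.  -7.5] [518.8 103.4 159.5]
192 [53.6 -1.  -6.9] [518.4 101.5 158.9]
198 [49.1 -1.1  7. ] [517.3  97.2 145.1]
204 [47.  -1.1  7.5] [516.8  95.1 144.5]
210 [45.3 -1.1  6.1] [516.5  93.4 146. ]
216 [43.3 -1.1  5.9] [516.   91.5 146.2]
222 [40.6 -1.2  8.3] [515.4  88.8 143.8]
228 [38.9 -1.1  6.6] [515.1  87.2 145.6]
234 [36.7 -1.2  7. ] [514.6  85.  145.1]
240 [36.6 -1.1  0.1] [514.6  85.  152. ]
246 [35.3 -1.1 -2. ] [514.4  83.7 154.2]
252 [33.4 -1.1 -2.5] [513.9  81.8 154.6]
258 [31.4 -1.1 -2.7] [513.5  79.9 154.8]
```

View pics/w10.png

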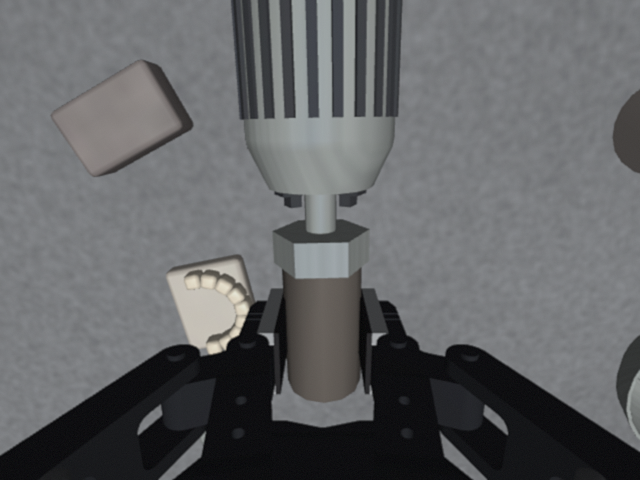

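The wrist view shows about 10 mm of shank between the jaw tips at (320,200) and the collar at (320,232), and a 15 N reaction from the floor, so the stone is home. I release it and look at the droop.

Request:
carry_out --increments '[[[0,0,0,0,0,0],[0,0,0,0,0,0],[0,0,0,0,0,0],[0,0,0,0,0,0],[0,0,0,0,0,0]]]' --hand 0.3

```text
clock: 16.5
eef_pos: [508.5, 51.2, 152.6]
tcp_rot: [3.141, -0.0, 1.351]
contact_force: [0.0, -0.0, 0.7]
opening: 0.698
```

Request:
carry_out --increments '[[[0,0,-0.08,0,0,0],[0,0,-0.18,0,0,0],[0,0,-0.25,0,0,0],[0,0,-0.25,0,0,0]]]'

```text
clock: 16.83
eef_pos: [511.4, 51.4, 258.3]
tcp_rot: [3.133, -0.003, 1.351]
contact_force: [1.0, 0.2, 0.3]
opening: 0.696
```

Run:
```python
from fit import *
f=optics.grab_frame("wrist"); save(f,"w11.png"); np.savez("w11.npz",**f)
p,R,s=pose(); print(s["clock"],p,s["qpos"].round(3),s["opening"])
C=cloud(f); t,q=dist_axis(C.reshape(-1,3),CH,DH); P=C.reshape(-1,3)
lat=(P-CH)@np.array([DH[1],-DH[0],0])
for a in range(-124,-30,6):
    k=(t>=a)&(t<a+6)&(abs(lat)<20)&(P[:,2]>60)&(P[:,2]<175)
    if k.sum()>3: print(a,k.sum(),"lat %.1f %.1f"%(np.percentile(lat[k],2),np.percentile(lat[k],98)),"ztop %.1f"%np.percentile(P[k,2],95))
```

```text
16.8833 [510.23015149  51.27819952 255.66153545] [0.097 0.172 1.872 0.    1.091 0.317] 0.6949394525489769
-124 69 lat -9.2 12.4 ztop 136.5
-118 293 lat -11.6 15.1 ztop 137.2
-112 322 lat -11.6 15.7 ztop 138.6
-106 319 lat -11.6 15.4 ztop 139.8
-100 338 lat -11.6 15.7 ztop 140.8
-94 348 lat -11.8 15.7 ztop 141.9
-88 361 lat -12.0 15.5 ztop 143.1
-82 371 lat -11.9 15.4 ztop 144.4
-76 353 lat -12.1 15.7 ztop 146.7
-70 465 lat -14.7 17.7 ztop 148.2
-64 583 lat -14.9 17.7 ztop 148.9
-58 484 lat -13.7 16.9 ztop 140.1
-52 162 lat -3.7 6.3 ztop 141.3
-46 295 lat -11.7 11.7 ztop 148.6
-40 506 lat -17.3 17.4 ztop 159.3
-34 704 lat -18.7 18.9 ztop 161.8
```

View pics/w11.png

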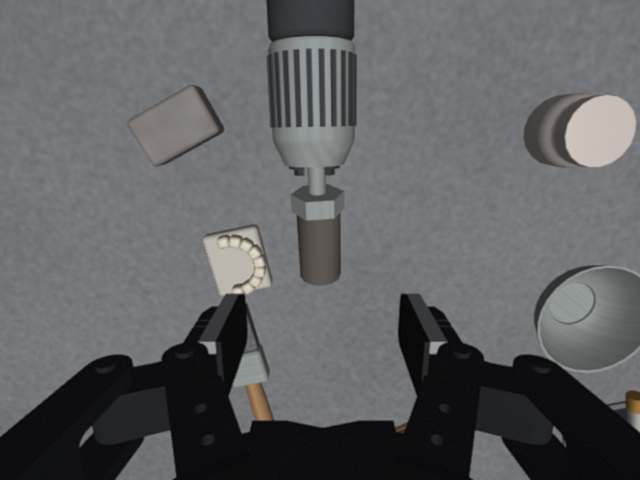

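The wrist view shows the stone drooping with its collar at (317,200), still in the chuck, and all else undisturbed. I now plan the sleeve pose, leaning 35° towards the robot.

```bash
cat >> fit.py <<'E'
def sl(phi,back=5.,t=0.):
    R=Ro.from_rotvec(DH*np.radians(phi))*Ro.from_euler("xyz",down(np.degrees(np.arctan2(DH[1],DH[0]))))
    return CH+DH*t-R.apply([0,0,back]),R
E
python3 - <<'E'
from fit import *
for ph in (-35,):
  for b in (140,5):
    t,R=sl(ph,b); print(ph,b,t.round(1),R.as_euler("xyz").round(3)); plan(t,Rt=R)
E
```

```text
-35 140 [447.4 153.8 254.7] [2.531 0.    1.372]
clk 16.88 pos [510.2  51.3 255.7] [ 3.135e+00 -2.000e-03  1.351e+00] F [-0.3 -0.5 -0.7] op 0.695
inc [0.216, -0.2091, 0.0016] [-0.5774, 0.0042, -0.0199] rows>=4.8
-35 5 [523.3 138.5 144.1] [2.531 0.    1.372]
clk 16.88 pos [510.2  51.3 255.7] [ 3.135e+00 -2.000e-03  1.351e+00] F [-0.3 -0.5 -0.7] op 0.695
inc [0.2195, -0.0173, 0.2793] [-0.5774, 0.0042, -0.0199] rows>=4.8
```

Request:
carry_out --increments '[[[0.05,-0.05,0,-0.115,0,0],[0.1,-0.1,0,-0.23,0,0],[0.15,-0.15,0,-0.345,0,-0.01],[0.2,-0.2,0,-0.46,0.004,-0.02],[0.216,-0.209,0.002,-0.577,0.004,-0.02]]]' --hand 0

```text
clock: 17.3
eef_pos: [446.9, 145.8, 250.4]
tcp_rot: [2.64, 0.011, 1.364]
contact_force: [1.0, -0.4, -0.4]
opening: 0.998
```

Request:
carry_out --increments '[[[0,0,0,0,0,0],[0,0,0,0,0,0],[0,0,0,0,0,0]]]'

```text
clock: 17.55
eef_pos: [449.0, 144.8, 250.9]
tcp_rot: [2.645, 0.013, 1.364]
contact_force: [0.0, 0.1, 0.6]
opening: 0.998
```

Run:
```python
from fit import *
p,R,s=pose(); print(s["qpos"].round(3))
t,R=sl(-35,140);plan(t,Rt=R)
t,R=sl(-35,45);plan(t,Rt=R)
f=optics.grab_frame("wrist"); save(f,"w12.png"); np.savez("w12.npz",**f)
c,d,e,n=chuck(f); print("chuck",c.round(2),d.round(4),round(e,2),n)
```

```text
[ 0.535 -0.042  2.216 -0.558  0.674  1.129]
clk 17.55 pos [449.  144.8 250.9] [2.645 0.013 1.364] F [0.  0.1 0.6] op 0.998
inc [0.0211, -0.0029, -0.0127] [-0.1094, 0.015, -0.0002] rows>=0.9
clk 17.55 pos [449.  144.8 250.9] [2.645 0.013 1.364] F [0.  0.1 0.6] op 0.998
inc [0.0249, 0.0243, 0.2232] [-0.1094, 0.015, -0.0002] rows>=2.2
chuck [526.13 137.97 140.03] [0.1887 0.982  0.0117] 0.61 5215
```

View pics/w12.png

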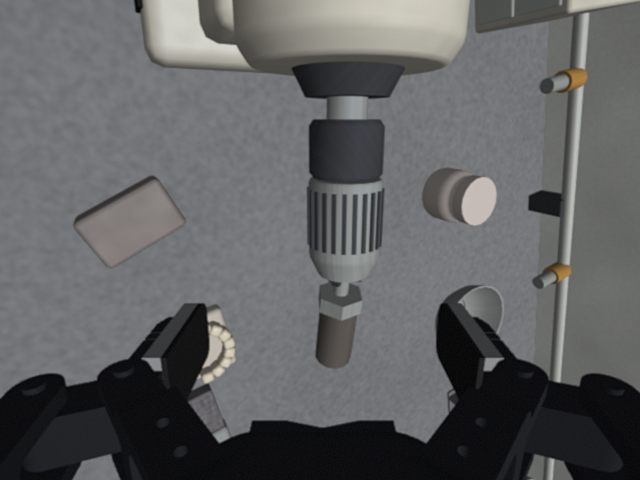

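The sleeve is at (345,215), centred between the open fingers. The stone hangs at (337,330), clear of them. The chuck fit repeats to within 0.1 mm. Next I advance onto the sleeve.

Request:
carry_out --increments '[[[0.025,0,0.05,-0.055,0.015,0],[0.025,0.024,0.12,-0.11,0.015,0],[0.025,0.024,0.2,-0.11,0.015,0],[0.025,0.024,0.223,-0.11,0.015,0],[0.025,0.024,0.223,-0.11,0.015,0]]]'

```text
clock: 18.02
eef_pos: [501.4, 140.8, 174.5]
tcp_rot: [2.532, 0.003, 1.367]
contact_force: [-0.4, -1.1, 0.5]
opening: 1.003
```

Request:
carry_out --increments '[[[0,0,0,0,0,0],[0,0,0,0,0,0],[0,0,0,0,0,0]]]'

```text
clock: 18.27
eef_pos: [501.5, 142.8, 178.6]
tcp_rot: [2.526, -0.002, 1.369]
contact_force: [-0.3, -0.4, 0.8]
opening: 1.0
```

Run:
```python
from fit import *
p,R,s=pose(); print(s["qpos"].round(3))
t,R=sl(-35,5);plan(t,Rt=R)
```

```text
[ 0.507  0.161  2.275 -1.09   0.435  1.661]
clk 18.27 pos [501.5 142.8 178.6] [ 2.526e+00 -2.000e-03  1.369e+00] F [-0.3 -0.4  0.8] op 1.000
inc [0.0003, -0.0044, 0.1025] [0.0041, -0.0, -0.0036] rows>=1.0
```

Joint 4 is near its limit, so I lean less (25°) and advance.

Run:
```python
from fit import *
t,R=sl(-25,45);plan(t,Rt=R)
t,R=sl(-25,5);plan(t,Rt=R)
```

```text
clk 18.27 pos [501.5 142.8 178.6] [ 2.526e+00 -2.000e-03  1.369e+00] F [-0.3 -0.4  0.8] op 1.000
inc [0.0004, 0.0156, 0.0043] [0.1708, -0.0003, -0.0036] rows>=1.4
clk 18.27 pos [501.5 142.8 178.6] [ 2.526e+00 -2.000e-03  1.369e+00] F [-0.3 -0.4  0.8] op 1.000
inc [0.0003, -0.0022, 0.1027] [0.1708, -0.0003, -0.0036] rows>=1.4
```

Request:
carry_out --increments '[[[0,0.015,0.004,0.09,0,-0.003],[0,0.015,0.004,0.17,0,-0.003],[0,0.01,0.03,0.17,0,-0.003],[0,0.005,0.06,0.17,0,-0.003],[0,0.001,0.085,0.17,0,-0.003]]]'

```text
clock: 18.68
eef_pos: [522.4, 139.5, 151.5]
tcp_rot: [2.703, -0.003, 1.372]
contact_force: [0.3, -0.1, -0.0]
opening: 0.999
```

Run:
```python
from fit import *
p,R,s=pose(); print(s["qpos"].round(3))
t,R=sl(-25,5);plan(t,Rt=R)
```

```text
[ 0.399  0.236  2.166 -0.595  0.436  1.104]
clk 18.68 pos [522.4 139.5 151.5] [ 2.703 -0.003  1.372] F [ 0.3 -0.1 -0. ] op 0.999
inc [-0.0019, -0.0031, 0.0177] [0.002, -0.0023, -0.0012] rows>=0.2
```

Request:
carry_out --increments '[[[-0.001,-0.001,0.008,0,0,0],[-0.002,-0.002,0.017,0,0,0],[-0.002,-0.003,0.017,0,0,0],[-0.002,-0.003,0.017,0,0,0]]]'

```text
clock: 19.02
eef_pos: [521.3, 137.8, 143.0]
tcp_rot: [2.706, 0.001, 1.373]
contact_force: [-0.0, -0.9, 0.1]
opening: 1.001
```

Run:
```python
from fit import *
p,R,s=pose(); print(s["qpos"].round(3))
t,R=sl(-25,5);plan(t,Rt=R)
f=optics.grab_frame("wrist"); save(f,"w13.png")
```

```text
[ 0.397  0.251  2.173 -0.617  0.422  1.124]
clk 19.02 pos [521.3 137.8 143. ] [2.706e+00 1.000e-03 1.373e+00] F [-0.  -0.9  0.1] op 1.001
inc [0.0027, 0.0075, -0.0008] [-0.0008, 0.0006, 0.0015] rows>=0.1
```

View pics/w13.png

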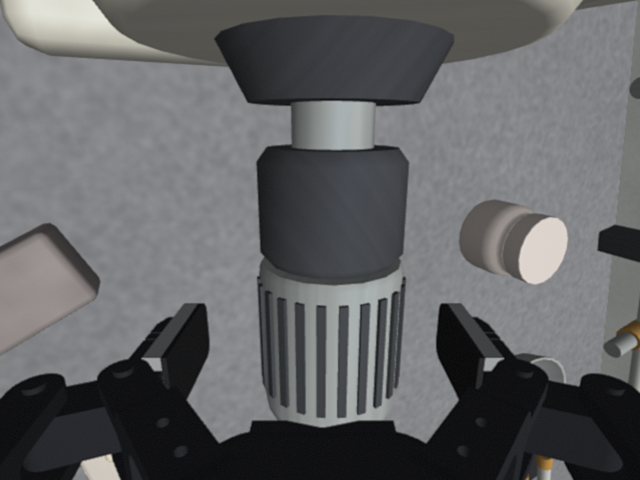

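The sleeve is centred between the fingers, at about (333,340), with the pads around its knurled part. I shift 2.5 mm and close.

Request:
carry_out --increments '[[[0.002,0.005,0,0,0,0],[0.002,0.005,0,0,0,0],[0.002,0.005,0,0,0,0],[0.002,0.005,0,0,0,0],[0.002,0.005,0,0,0,0]]]' --hand 1 --squeeze 100

```text
clock: 19.48
eef_pos: [523.8, 138.5, 144.8]
tcp_rot: [2.705, -0.0, 1.373]
contact_force: [-10.4, 1.6, 13.5]
opening: 0.557
```

Request:
carry_out --increments '[[[0,0,0,0,0,0],[0,0,0,0,0,0],[0,0,0,0,0,0]]]'

```text
clock: 19.73
eef_pos: [523.8, 138.5, 144.8]
tcp_rot: [2.705, -0.0, 1.373]
contact_force: [-9.8, 2.1, 13.6]
opening: 0.556
```

Run:
```python
from fit import *
p,R,s=pose(); print(s["qpos"].round(3),s["wrist_torque"].round(2))
t,R=sl(-25,5);plan(t,Rt=R)
```

```text
[ 0.396  0.25   2.167 -0.611  0.425  1.118] [ 0.16  0.75 -0.  ]
clk 19.73 pos [523.8 138.5 144.8] [ 2.705 -0.     1.373] F [-9.8  2.1 13.6] op 0.556
inc [-0.0001, 0.0003, 0.0009] [0.0003, -0.0003, 0.0005] rows>=0.0
```

Request:
carry_out --increments '[[[0,0.0013,0.0001,0.1,0,0],[0,0.0026,0.0003,0.2,0,0],[0,0.0039,0.0006,0.3,0,0],[0,0.0051,0.0011,0.4,0,0],[0,0.0063,0.0017,0.5,0,0]]]'

```text
clock: 20.15
eef_pos: [526.5, 138.0, 145.5]
tcp_rot: [-3.048, -0.002, 1.373]
contact_force: [0.5, -4.1, -14.8]
opening: 0.556
```

```bash
cat > st.py <<'E'
from fit import *
import sys
p,R,s=pose()
# tool lean
zt=R.apply([0,0,1]); lx=np.array([DH[1],-DH[0],0]); phi=np.degrees(np.arctan2(-zt@lx,-zt[2]))
M=np.array(s["wrist_torque"]); F=np.array(s["contact_force"])
print("phi %.1f q"%phi,s["qpos"].round(2),"F",F.round(1),"M",M.round(2),"M.DH %.2f"%(M@DH),"op %.3f clk %.2f"%(s["opening"],s["clock"]),"off axis mm",(R.inv().apply(CH-p)).round(1))
E
python3 st.py
```

```text
phi 5.4 q [0.23 0.4  1.84 0.05 0.99 0.4 ] F [  0.5  -4.1 -14.8] M [-1.02 -0.89 -0.06] M.DH -1.08 op 0.556 clk 20.15 off axis mm [-0.1  0.2  5.5]
```

Request:
carry_out --increments '[[[0,0.0013,0.0001,0.1,0,0],[0,0.0026,0.0003,0.2,0,0],[0,0.0039,0.0006,0.3,0,0],[0,0.0051,0.0011,0.4,0,0],[0,0.0063,0.0017,0.5,0,0]]]'

```text
clock: 20.57
eef_pos: [529.1, 137.4, 144.5]
tcp_rot: [-2.525, -0.001, 1.373]
contact_force: [-4.7, 2.3, -0.8]
opening: 0.553
```

```bash
python3 st.py
```

```text
phi 35.3 q [0.14 0.66 1.53 0.19 1.54 0.27] F [-4.7  2.3 -0.8] M [ 0.14 -0.27 -0.2 ] M.DH -0.24 op 0.553 clk 20.57 off axis mm [-0.1  0.2  5.4]
```

Request:
carry_out --increments '[[[0,0.0013,0.0001,0.1,0,0],[0,0.0026,0.0003,0.2,0,0],[0,0.0039,0.0006,0.3,0,0],[0,0.0051,0.0011,0.4,0,0],[0,0.0051,0.0011,0.4,0,0]]]'

```text
clock: 20.98
eef_pos: [529.9, 137.0, 142.4]
tcp_rot: [-2.097, 0.0, 1.371]
contact_force: [-1.5, 1.6, 17.1]
opening: 0.554
```

```bash
python3 st.py
python3 - <<'E'
from fit import *
f=optics.grab_frame("scene"); save(f,"s14.png")
f=optics.grab_frame("wrist"); save(f,"w14.png")
E
```

```text
phi 59.9 q [0.1  0.9  1.31 0.28 1.94 0.26] F [-1.5  1.6 17.1] M [-0.11  2.25 -0.63] M.DH 2.18 op 0.554 clk 20.98 off axis mm [0.2 0.1 4.6]
```

View pics/s14.png

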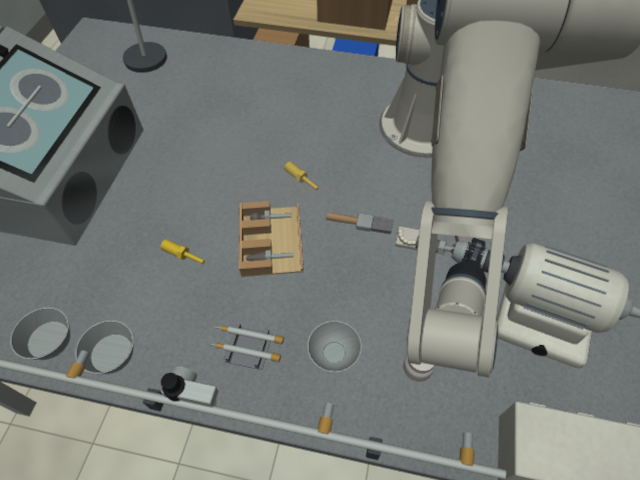

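View pics/w14.png

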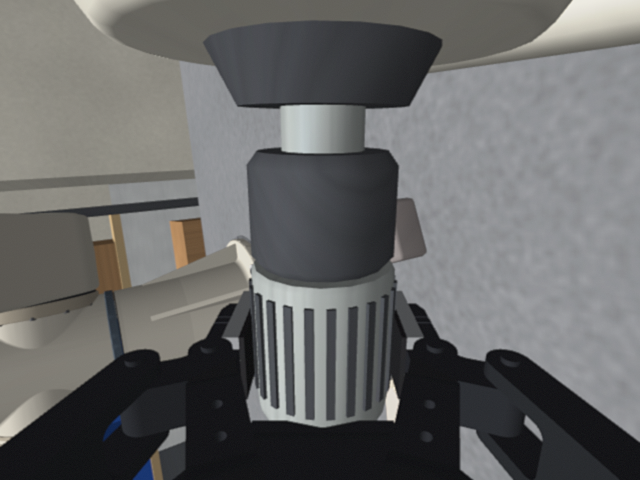

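The sleeve stays gripped at about (322,345) and the stone hangs in the chuck. The wrist is close to the jar in the view, so I stop here. The first stroke is about 85°. I settle, check the torque, release and back off.

Request:
carry_out --increments '[[[0,0,0,0,0,0],[0,0,0,0,0,0]]]'

```text
clock: 21.25
eef_pos: [529.9, 137.1, 142.5]
tcp_rot: [-2.109, 0.001, 1.372]
contact_force: [-0.8, 0.9, 3.5]
opening: 0.545
```

```bash
python3 st.py
```

```text
phi 59.1 q [0.1  0.89 1.32 0.27 1.93 0.26] F [-0.8  0.9  3.5] M [-0.39  0.61 -0.47] M.DH 0.52 op 0.545 clk 21.25 off axis mm [0.2 0.2 4.6]
```

Request:
carry_out --increments '[[[0,0,0,0,0,0],[0,0,0,0,0,0],[0,0,0,0,0,0],[0,0,0,0,0,0],[0,0,0,0,0,0]]]' --hand 0

```text
clock: 21.67
eef_pos: [530.4, 137.0, 141.9]
tcp_rot: [-2.112, 0.001, 1.373]
contact_force: [-0.4, 0.4, 0.9]
opening: 0.999
```

```bash
python3 st.py
python3 - <<'E'
from fit import *
for b in (60,150):
    t,R=sl(45,b);plan(t,Rt=R,pr=True)
t,R=sl(60,60);plan(t,Rt=R,pr=True)
E
```

```text
phi 59.0 q [0.1  0.89 1.32 0.27 1.93 0.26] F [-0.4  0.4  0.9] M [-0.01 -0.38 -0.03] M.DH -0.37 op 0.999 clk 21.67 off axis mm [ 0.2 -0.6  4.7]
clk 21.67 pos [530.4 137.  141.9] [-2.112e+00  1.000e-03  1.373e+00] F [-0.4  0.4  0.9] op 0.999
inc [0.0003, -0.0378, -0.1337] [-0.2334, 0.0008, -0.0] rows>=2.0
clk 21.67 pos [530.4 137.  141.9] [-2.112e+00  1.000e-03  1.373e+00] F [-0.4  0.4  0.9] op 0.999
inc [0.0001, -0.0922, -0.352] [-0.2334, 0.0008, -0.0] rows>=3.5
clk 21.67 pos [530.4 137.  141.9] [-2.112e+00  1.000e-03  1.373e+00] F [-0.4  0.4  0.9] op 0.999
inc [0.0003, 0.0011, -0.1381] [0.0166, 0.0008, -0.0001] rows>=1.3
```

I rotate back in place with the fingers open; the pads stay 42 mm from the axis and the sleeve radius is 25 mm.

Request:
carry_out --increments '[[[0,-0.0013,0.0001,-0.1,0,0],[0,-0.0026,0.0003,-0.2,0,0],[0,-0.0039,0.0006,-0.3,0,0],[0,-0.0051,0.0011,-0.4,0,0],[0,-0.0063,0.0017,-0.5,0,0]]]'

```text
clock: 22.08
eef_pos: [529.1, 137.2, 144.3]
tcp_rot: [-2.641, -0.0, 1.373]
contact_force: [-0.4, 1.4, 0.6]
opening: 1.002
```

Request:
carry_out --increments '[[[0,-0.0013,0.0001,-0.1,0,0],[0,-0.0026,0.0003,-0.2,0,0],[0,-0.0039,0.0006,-0.3,0,0],[0,-0.0051,0.0011,-0.4,0,0],[0,-0.0063,0.0017,-0.5,0,0]]]'

```text
clock: 22.5
eef_pos: [526.4, 138.0, 145.5]
tcp_rot: [3.118, -0.001, 1.373]
contact_force: [-0.0, -0.8, -0.5]
opening: 1.001
```

```bash
python3 st.py
python3 - <<'E'
from fit import *
f=optics.grab_frame("scene"); save(f,"s15.png"); im=f["img"][:,:,::-1]; cv2.imwrite("pics/s15c.png",cv2.resize(im[190:310,400:560],None,fx=4.8,fy=4.8,interpolation=cv2.INTER_CUBIC))
E
```

```text
phi -1.3 q [ 0.26  0.35  1.92 -0.01  0.85  0.46] F [-0.  -0.8 -0.5] M [-0.03 -0.04  0.  ] M.DH -0.04 op 1.001 clk 22.50 off axis mm [-0.1 -0.4  5.5]
```

View pics/s15c.png

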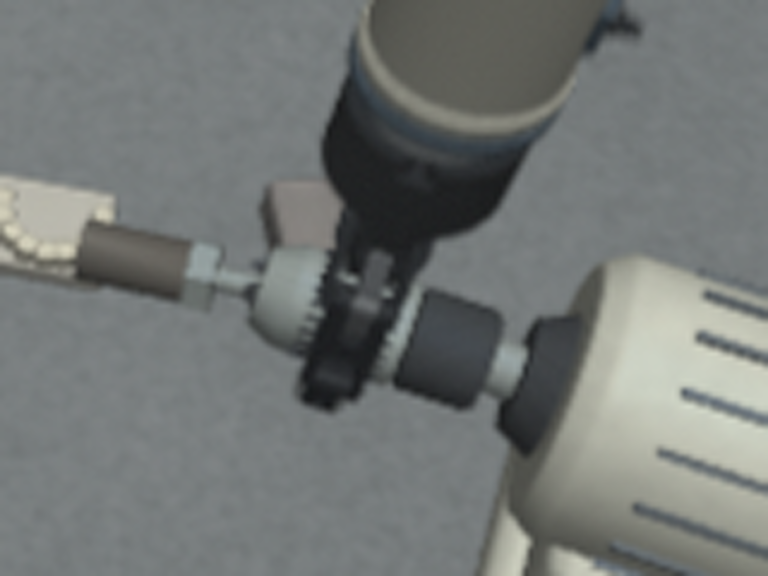

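The stone has lifted almost straight: head at (135,260), collar at (200,275), with the shank showing at (235,280). I continue to the -25° lean and regrip.

Request:
carry_out --increments '[[[0,-0.0013,0.0001,-0.1,0,0],[0,-0.0026,0.0003,-0.2,0,0],[0,-0.0039,0.0006,-0.3,0,0],[0,-0.0051,0.0011,-0.4,0,0],[0,-0.0051,0.0011,-0.4,0,0]]]'

```text
clock: 22.97
eef_pos: [522.6, 137.9, 143.6]
tcp_rot: [2.704, 0.002, 1.373]
contact_force: [-0.4, 0.5, -1.0]
opening: 1.001
```

```bash
python3 st.py
python3 - <<'E'
from fit import *
f=optics.grab_frame("scene"); np.savez("s16.npz",**f)
C=cloud(f).reshape(-1,3); t,q=dist_axis(C,CH,DH); lat=(C-CH)@np.array([DH[1],-DH[0],0])
for a in range(-130,-24,4):
    k=(t>=a)&(t<a+4)&(abs(lat)<32)&(C[:,2]>80)
    if k.sum()>1: print(a,k.sum(),"lat %.1f %.1f"%(lat[k].min(),lat[k].max()),"ztop %.1f"%C[k,2].max(),"q med %.1f"%np.median(q[k]))
E
```

```text
phi -25.1 q [ 0.4   0.25  2.17 -0.62  0.42  1.13] F [-0.4  0.5 -1. ] M [0.03 0.23 0.03] M.DH 0.23 op 1.001 clk 22.97 off axis mm [0.8 1.6 4.7]
-122 13 lat -2.7 15.6 ztop 144.9 q med 8.8
-118 26 lat -4.2 20.0 ztop 143.6 q med 14.1
-114 24 lat -0.6 20.1 ztop 145.5 q med 13.0
-110 25 lat -6.8 19.5 ztop 145.9 q med 10.7
-106 23 lat -1.0 18.5 ztop 145.6 q med 14.6
-102 25 lat -5.1 19.4 ztop 147.8 q med 12.6
-98 26 lat -6.2 19.9 ztop 145.4 q med 12.1
-94 24 lat -3.3 18.9 ztop 149.7 q med 11.9
-90 25 lat -8.5 18.6 ztop 147.0 q med 11.8
-86 25 lat -7.1 19.3 ztop 149.3 q med 11.9
-82 25 lat -4.2 18.1 ztop 149.4 q med 12.5
-78 27 lat -7.6 18.2 ztop 150.1 q med 11.4
-74 25 lat -7.3 18.2 ztop 150.3 q med 12.4
-70 26 lat -11.2 19.1 ztop 151.8 q med 13.1
-66 26 lat -6.9 19.2 ztop 152.0 q med 15.0
-62 26 lat -13.1 19.0 ztop 151.5 q med 13.3
-58 13 lat -2.3 16.4 ztop 142.0 q med 6.1
-54 9 lat -1.5 8.4 ztop 144.2 q med 5.3
-50 10 lat -2.0 7.7 ztop 145.8 q med 6.9
-46 14 lat -8.5 8.9 ztop 145.0 q med 7.5
-42 24 lat -8.9 17.8 ztop 159.0 q med 13.3
-38 35 lat -12.0 20.5 ztop 160.7 q med 18.5
-34 43 lat -31.3 22.2 ztop 258.1 q med 20.7
-30 60 lat -31.6 25.0 ztop 270.3 q med 22.9
-26 67 lat -30.7 23.7 ztop 275.6 q med 23.8
```

Collar distance is uncertain by about 2 mm in the scene depth. The shank is still loose, so I check it closely and push it home again before clamping.

Request:
carry_out --increments '[[[0,0.003,-0.06,0,0,0],[0,0.003,-0.15,0,0,0],[0,0.003,-0.24,0,0,0],[0,0.003,-0.28,0,0,0]]]'

```text
clock: 23.35
eef_pos: [478.7, 148.1, 249.6]
tcp_rot: [2.706, -0.001, 1.373]
contact_force: [1.2, -0.4, 0.4]
opening: 1.001
```

```bash
python3 st.py
python3 - <<'E'
from fit import *
plan([507.7,49,235],down(78.3))
E
```

```text
phi -25.0 q [ 0.46  0.01  2.14 -0.42  0.68  0.95] F [ 1.2 -0.4  0.4] M [0.06 0.18 0.02] M.DH 0.19 op 1.001 clk 23.35 off axis mm [ -0.7  -2.3 119.8]
clk 23.35 pos [478.7 148.1 249.6] [ 2.706e+00 -1.000e-03  1.373e+00] F [ 1.2 -0.4  0.4] op 1.001
inc [-0.2287, 0.0934, 0.0834] [0.4159, -0.0024, 0.0055] rows>=3.5
```

Request:
carry_out --increments '[[[-0.08,0.03,0.02,0.12,0,0],[-0.16,0.07,0.05,0.24,0,0],[-0.229,0.093,0.083,0.36,-0.002,0.005],[-0.229,0.093,0.083,0.416,-0.002,0.005],[-0.229,0.093,0.083,0.416,-0.002,0.005]]]' --hand 0.35

```text
clock: 23.77
eef_pos: [510.4, 45.9, 232.6]
tcp_rot: [-3.135, -0.003, 1.366]
contact_force: [-0.5, -0.6, 0.3]
opening: 0.647
```

Request:
carry_out --increments '[[[0,0,0,0,0,0],[0,0,0,0,0,0],[0,0,0,0,0,0]]]'

```text
clock: 24.02
eef_pos: [506.9, 48.6, 231.5]
tcp_rot: [-3.141, 0.001, 1.368]
contact_force: [0.3, -0.1, 0.5]
opening: 0.647
```

```bash
cat > prof.py <<'E'
from fit import *
import sys
f=optics.grab_frame("wrist"); save(f,sys.argv[1]+".png"); np.savez(sys.argv[1]+".npz",**f)
C=cloud(f); P=C.reshape(-1,3)
c,d,e,n=chuck(f); print("chuck",c.round(2),d.round(4),round(e,2),n)
t,q=dist_axis(P,CH,DH); lat=(P-CH)@np.array([DH[1],-DH[0],0])
for a in range(-126,-30,6):
    k=(t>=a)&(t<a+6)&(abs(lat)<22)&(P[:,2]>70)&(P[:,2]<175)
    if k.sum()>3: print(a,k.sum(),"lat %.1f %.1f"%(np.percentile(lat[k],2),np.percentile(lat[k],98)),"ztop %.1f"%np.percentile(P[k,2],95))
k=(P[:,2]>70)&(P[:,2]<175)&(abs(lat)<22)
print("head back end t",np.percentile(t[k&(t<-80)],1))
kk=k&(abs(lat)>8)&(abs(lat)<14)&(t<-45)&(t>-75); print("collar front t",np.percentile(t[kk],99), "jaw front", t[k&(abs(lat)>8)&(abs(lat)<12)&(t>-50)].min())
E
python3 prof.py w17; python3 st.py
```

```text
chuck [526.1  137.98 139.91] [0.2006 0.9795 0.0174] 0.64 10608
-126 13 lat -5.6 8.2 ztop 143.0
-120 371 lat -7.9 18.5 ztop 144.1
-114 406 lat -8.1 18.5 ztop 144.9
-108 412 lat -8.5 18.4 ztop 145.6
-102 432 lat -8.7 18.4 ztop 146.3
-96 455 lat -9.0 18.2 ztop 147.1
-90 467 lat -9.4 17.2 ztop 147.9
-84 469 lat -9.8 16.8 ztop 148.6
-78 495 lat -10.3 17.1 ztop 149.4
-72 532 lat -13.5 18.0 ztop 151.8
-66 645 lat -13.6 18.7 ztop 152.7
-60 813 lat -12.7 17.7 ztop 151.0
-54 208 lat -3.4 7.1 ztop 143.7
-48 285 lat -9.7 9.5 ztop 147.2
-42 491 lat -16.1 16.0 ztop 158.3
-36 885 lat -18.7 18.6 ztop 160.8
head back end t -119.58585613047978
collar front t -55.45397218735845 jaw front -44.04414328844738
phi -0.0 q [ 0.09  0.2   1.9  -0.    1.04  0.3 ] F [0.2 0.  0.1] M [ 0.   -0.03 -0.05] M.DH -0.03 op 0.653 clk 24.07 off axis mm [91.3  1.2 91.5]
```

View pics/w17.png

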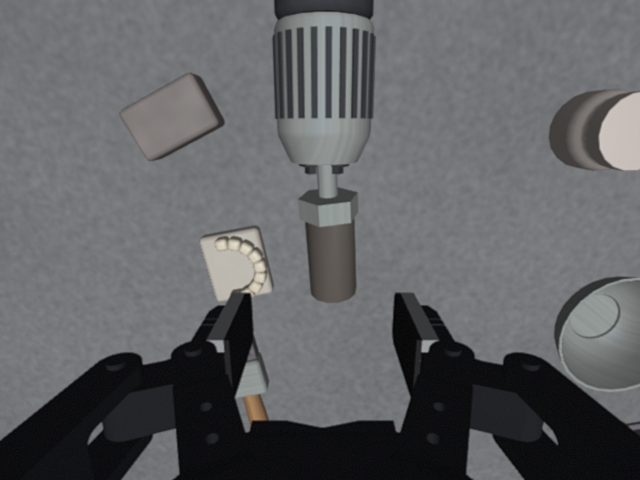

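The stone shows a slight tilt (collar (328,207), head end (335,298)), and the collar front is at t = -55.5, which is about home. I grip the head lightly on the axis and push it in again.

Run:
```python
from fit import *
t=CH-DH*92+np.array([0,0,6.]); plan(t,down(78.6))
```

```text
clk 24.07 pos [506.7  48.9 231.6] [3.142e+00 1.000e-03 1.369e+00] F [0.2 0.  0.1] op 0.653
inc [-0.0017, 0.0037, 0.214] [0.0001, 0.0011, -0.0031] rows>=2.1
```

Request:
carry_out --increments '[[[-0.002,0.004,0.05,0,0,-0.003],[-0.002,0.004,0.12,0,0,-0.003],[-0.002,0.004,0.18,0,0,-0.003],[-0.002,0.004,0.214,0,0,-0.003],[-0.002,0.004,0.214,0,0,-0.003]]]'

```text
clock: 24.48
eef_pos: [506.1, 47.8, 143.7]
tcp_rot: [-3.138, 0.003, 1.373]
contact_force: [-1.7, 0.5, 0.1]
opening: 0.653
```

Request:
carry_out --increments '[[[0,0,0,0,0,0],[0,0,0,0,0,0],[0,0,0,0,0,0],[0,0,0,0,0,0],[0,0,0,0,0,0]]]' --hand 1 --squeeze 40

```text
clock: 24.9
eef_pos: [509.2, 47.4, 147.1]
tcp_rot: [3.14, 0.0, 1.37]
contact_force: [-1.1, 4.2, 3.4]
opening: 0.32
```

```bash
python3 st.py
```

```text
phi -0.1 q [ 0.09  0.31  1.97 -0.    0.86  0.29] F [-1.1  4.2  3.4] M [0.76 0.22 0.2 ] M.DH 0.37 op 0.320 clk 24.90 off axis mm [92.1 -1.5  7. ]
```

Gripped (opening 0.32). I push along the axis in small steps.

Request:
carry_out --increments '[[[0.0025,0,0,0,0,0],[0.005,0,0,0,0,0],[0.005,0,0,0,0,0]]]'

```text
clock: 25.15
eef_pos: [509.2, 48.2, 146.4]
tcp_rot: [3.141, 0.003, 1.371]
contact_force: [-2.4, -4.4, 5.6]
opening: 0.321
```

Request:
carry_out --increments '[[[0.0025,0,0,0,0,0],[0.005,0,0,0,0,0],[0.005,0,0,0,0,0]]]'

```text
clock: 25.4
eef_pos: [509.5, 49.7, 146.4]
tcp_rot: [3.141, 0.003, 1.371]
contact_force: [-3.4, -6.3, 7.3]
opening: 0.319
```

```bash
python3 st.py
```

```text
phi -0.0 q [ 0.1   0.31  1.97 -0.    0.86  0.3 ] F [-3.4 -6.3  7.3] M [-0.85  0.39  0.12] M.DH 0.22 op 0.319 clk 25.40 off axis mm [89.8 -1.2  6.1]
```

Request:
carry_out --increments '[[[0.0025,0,0,0,0,0],[0.005,0,0,0,0,0],[0.005,0,0,0,0,0]]]'

```text
clock: 25.65
eef_pos: [509.8, 51.1, 146.5]
tcp_rot: [3.141, 0.005, 1.371]
contact_force: [-4.6, -11.5, 9.0]
opening: 0.322
```

Request:
carry_out --increments '[[[0.0025,0,0,0,0,0],[0.005,0,0,0,0,0],[0.005,0,0,0,0,0]]]'

```text
clock: 25.9
eef_pos: [509.7, 52.0, 146.3]
tcp_rot: [-3.141, 0.007, 1.372]
contact_force: [-4.7, -18.4, 8.4]
opening: 0.323
```

```bash
python3 st.py; python3 prof.py w18 | tail -2
```

```text
phi 0.0 q [ 0.1   0.32  1.97 -0.01  0.86  0.31] F [ -4.7 -18.4   8.4] M [-2.78  0.7   0.04] M.DH 0.14 op 0.323 clk 25.90 off axis mm [87.6 -0.9  5.7]
head back end t -115.95324972610598
collar front t -52.06000862227871 jaw front -44.21973766405515
```

Run:
```python
from fit import *
for n in ["w10","w11","w17","w18"]:
    f=dict(np.load(n+".npz")); P=cloud(f).reshape(-1,3); t,q=dist_axis(P,CH,DH); lat=(P-CH)@np.array([DH[1],-DH[0],0])
    k=(P[:,2]>70)&(P[:,2]<175)
    kk=k&(abs(lat)>7)&(abs(lat)<13)&(t<-47)&(t>-75); kn=k&(abs(lat)<14)&(q<19)&(t>-47)
    h=np.histogram(t[kk],bins=np.arange(-60,-46,1))[0]
    print(n,"collar",h,"nose",np.histogram(t[k&(abs(lat)<12)&(abs(lat)>6.5)],bins=np.arange(-48,-36,1))[0])
```

```text
w10 collar [ 97  91  92  96  91 472 263   0   0   0   0   0   0] nose [  0   0   0  18  87 100  96  66  82  20 103]
w11 collar [40 53 57 53 43 29  5  0  0  0  0  0  0] nose [ 0  0  0  4 29 29 30 24 33 14 34]
w17 collar [42 90 81 57 30  1  2  2  2  2  1  0  0] nose [ 1  0  0  3 24 28 23 19 40 17 41]
w18 collar [ 84  90  88  97 248 304 270 214  25   0   0   0   0] nose [  0   0   0   9  66  67  58  37  27  21 104]
```

View pics/w18.png

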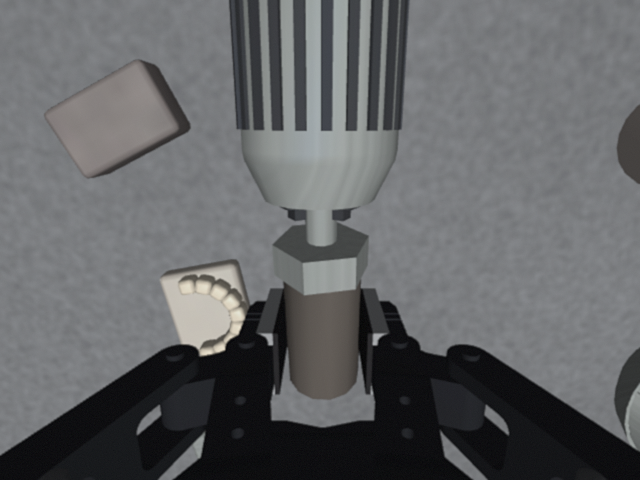

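Collar front is back at t ≈ -54, the same as when first home, with 18 N against the floor. I release, rise and return to the sleeve.

Request:
carry_out --increments '[[[0,0,0,0,0,0],[0,0,0,0,0,0],[0,0,0,0,0,0],[0,0,0,0,0,0]]]' --hand 0.35

```text
clock: 26.28
eef_pos: [510.5, 54.9, 146.0]
tcp_rot: [3.141, 0.001, 1.37]
contact_force: [0.5, 0.3, 0.2]
opening: 0.647
```

Request:
carry_out --increments '[[[0,0,-0.08,0,0,0],[0,0,-0.18,0,0,0],[0,0,-0.25,0,0,0],[0,0,-0.25,0,0,0]]]'

```text
clock: 26.62
eef_pos: [513.5, 55.5, 251.7]
tcp_rot: [3.133, -0.001, 1.371]
contact_force: [1.6, 0.6, -0.0]
opening: 0.653
```

```bash
python3 prof.py w19
python3 - <<'E'
from fit import *
t,R=sl(-25,120); plan(t,Rt=R)
E
```

```text
chuck [526.14 137.97 139.91] [0.2    0.9797 0.016 ] 0.63 8372
-120 161 lat -11.0 14.1 ztop 144.6
-114 346 lat -11.8 15.6 ztop 145.0
-108 348 lat -11.5 15.5 ztop 145.9
-102 369 lat -12.0 15.1 ztop 146.5
-96 381 lat -12.4 14.8 ztop 147.4
-90 382 lat -11.9 15.2 ztop 148.1
-84 405 lat -12.6 14.3 ztop 148.8
-78 410 lat -12.0 14.8 ztop 149.5
-72 393 lat -13.2 14.3 ztop 151.5
-66 523 lat -15.4 16.8 ztop 152.7
-60 744 lat -15.2 16.6 ztop 152.8
-54 301 lat -11.3 15.5 ztop 143.6
-48 231 lat -9.2 9.6 ztop 146.8
-42 374 lat -15.8 16.1 ztop 158.1
-36 699 lat -18.2 18.8 ztop 161.0
head back end t -116.59388765010155
collar front t -52.92959785804106 jaw front -44.08309470004568
clk 26.67 pos [512.4  55.3 249.1] [ 3.135e+00 -1.000e-03  1.371e+00] F [-0.   0.3 -0.7] op 0.648
inc [0.2091, -0.1342, 0.0001] [-0.4108, -0.0002, -0.0015] rows>=3.4
```

Request:
carry_out --increments '[[[0.07,-0.04,0,-0.1,0,0],[0.14,-0.09,0,-0.21,0,0],[0.209,-0.134,0,-0.32,0,-0.001],[0.209,-0.134,0,-0.411,0,-0.001],[0.209,-0.134,0,-0.411,0,-0.001]]]' --hand 0

```text
clock: 27.08
eef_pos: [470.8, 148.4, 243.5]
tcp_rot: [2.709, 0.003, 1.374]
contact_force: [-0.4, -0.0, -0.2]
opening: 1.0
```

Request:
carry_out --increments '[[[0,0,0,0,0,0]]]'

```text
clock: 27.17
eef_pos: [472.5, 148.2, 244.5]
tcp_rot: [2.714, 0.004, 1.376]
contact_force: [1.0, -0.2, -0.3]
opening: 0.999
```

```bash
python3 st.py
python3 - <<'E'
from fit import *
t,R=sl(-25,5); plan(t,Rt=R)
E
```

```text
phi -24.5 q [ 0.47  0.01  2.15 -0.42  0.68  0.96] F [ 1.  -0.2 -0.3] M [ 0.04  0.14 -0.02] M.DH 0.15 op 0.999 clk 27.17 off axis mm [  0.8   6.4 117.7]
clk 27.17 pos [472.5 148.2 244.5] [2.714 0.004 1.376] F [ 1.  -0.2 -0.3] op 0.999
inc [0.0019, 0.0158, 0.2818] [-0.0087, 0.0018, 0.0048] rows>=2.7
```

Request:
carry_out --increments '[[[0.002,0.012,0.05,-0.008,0.002,0.004],[0.002,0.014,0.13,-0.008,0.002,0.004],[0.002,0.014,0.21,-0.008,0.002,0.004],[0.002,0.014,0.265,-0.008,0.002,0.004],[0.002,0.014,0.28,-0.008,0.002,0.004]]]'

```text
clock: 27.58
eef_pos: [526.1, 135.9, 142.9]
tcp_rot: [2.708, 0.001, 1.366]
contact_force: [-1.3, 0.3, -0.4]
opening: 1.0
```

Request:
carry_out --increments '[[[0,0,0,0,0,0],[0,0,0,0,0,0]]]'

```text
clock: 27.75
eef_pos: [526.0, 137.1, 146.5]
tcp_rot: [2.704, -0.001, 1.367]
contact_force: [0.2, 0.5, 1.4]
opening: 0.999
```

```bash
python3 st.py
python3 - <<'E'
from fit import *
t,R=sl(-25,5); plan(t,Rt=R)
E
```

```text
phi -25.1 q [ 0.39  0.25  2.16 -0.61  0.43  1.12] F [0.2 0.5 1.4] M [ 0.04  0.18 -0.06] M.DH 0.18 op 0.999 clk 27.75 off axis mm [ 0.8 -2.8  5.9]
clk 27.75 pos [526.  137.1 146.5] [ 2.704e+00 -1.000e-03  1.367e+00] F [0.2 0.5 1.4] op 0.999
inc [0.0021, -0.0069, 0.0022] [0.0013, 0.0012, -0.0048] rows>=0.1
```

Request:
carry_out --increments '[[[0.002,-0.006,0.002,0,0,-0.004],[0.002,-0.006,0.002,0,0,-0.004],[0.002,-0.006,0.002,0,0,-0.004],[0.002,-0.006,0.002,0,0,-0.004],[0.002,-0.006,0.002,0,0,-0.004]]]' --hand 1 --squeeze 100

```text
clock: 28.17
eef_pos: [523.4, 139.4, 146.1]
tcp_rot: [2.702, -0.001, 1.372]
contact_force: [-11.1, 1.6, 15.8]
opening: 0.558
```

Request:
carry_out --increments '[[[0,0,0,0,0,0],[0,0,0,0,0,0]]]'

```text
clock: 28.33
eef_pos: [523.4, 139.4, 146.1]
tcp_rot: [2.702, -0.001, 1.372]
contact_force: [-12.0, 1.9, 15.3]
opening: 0.558
```

```bash
python3 st.py
```

```text
phi -25.2 q [ 0.4   0.25  2.17 -0.62  0.43  1.13] F [-12.    1.9  15.3] M [ 0.19  1.01 -0.11] M.DH 1.02 op 0.558 clk 28.33 off axis mm [-0.9  0.1  6.8]
```

```bash
cat > sc.py <<'E'
from fit import *
import sys
f=optics.grab_frame("scene"); np.savez(sys.argv[1]+".npz",**f); 
im=f["img"][:,:,::-1]; cv2.imwrite(f"pics/{sys.argv[1]}c.png",cv2.resize(im[190:310,400:560],None,fx=4.8,fy=4.8,interpolation=cv2.INTER_CUBIC))
P=cloud(f).reshape(-1,3); t,q=dist_axis(P,CH,DH); lat=(P-CH)@np.array([DH[1],-DH[0],0])
k=(P[:,2]>90)&(P[:,2]<165)&(abs(lat)<25)
print("back",np.sort(t[k&(t<-90)])[[0,3,8,15]].round(1),"collar front",np.sort(t[k&(q>9.5)&(t<-47)])[[-1,-4,-8,-14]].round(1))
E
python3 sc.py s20
python3 - <<'E'
from fit import *
f=dict(np.load("s16.npz"))
P=cloud(f).reshape(-1,3); t,q=dist_axis(P,CH,DH); lat=(P-CH)@np.array([DH[1],-DH[0],0])
k=(P[:,2]>90)&(P[:,2]<165)&(abs(lat)<25)
print("s16 back",np.sort(t[k&(t<-90)])[[0,3,8,15]].round(1),"collar front",np.sort(t[k&(q>9.5)&(t<-47)])[[-1,-4,-8,-14]].round(1))
E
```

```text
back [-970.6 -965.  -962.5 -961.4] collar front [-54.2 -55.4 -56.3 -57.5]
s16 back [-968.6 -964.2 -962.9 -962. ] collar front [-56.9 -58.2 -59.1 -60.4]
```

Request:
carry_out --increments '[[[0,0.0015,0.0001,0.08,0,0],[0,0.003,0.0003,0.16,0,0],[0,0.004,0.0006,0.24,0,0],[0,0.005,0.0009,0.32,0,0],[0,0.006,0.0013,0.4,0,0]]]'

```text
clock: 28.8
eef_pos: [526.0, 139.0, 146.9]
tcp_rot: [3.125, -0.002, 1.373]
contact_force: [1.0, -7.8, -7.4]
opening: 0.556
```

Request:
carry_out --increments '[[[0,0,0,0,0,0]]]'

```text
clock: 28.88
eef_pos: [526.1, 138.9, 146.8]
tcp_rot: [3.129, -0.002, 1.371]
contact_force: [-12.0, 2.8, 22.8]
opening: 0.553
```

```bash
python3 st.py; python3 sc.py s21
```

```text
phi -0.7 q [ 0.26  0.35  1.91 -0.01  0.87  0.46] F [-12.    2.8  22.8] M [0.55 1.97 0.09] M.DH 2.04 op 0.553 clk 28.88 off axis mm [-0.9  0.1  6.8]
back [-980.9 -964.5 -962.7 -961.9] collar front [-54.9 -56.2 -56.8 -57.9]
```

View pics/s21c.png

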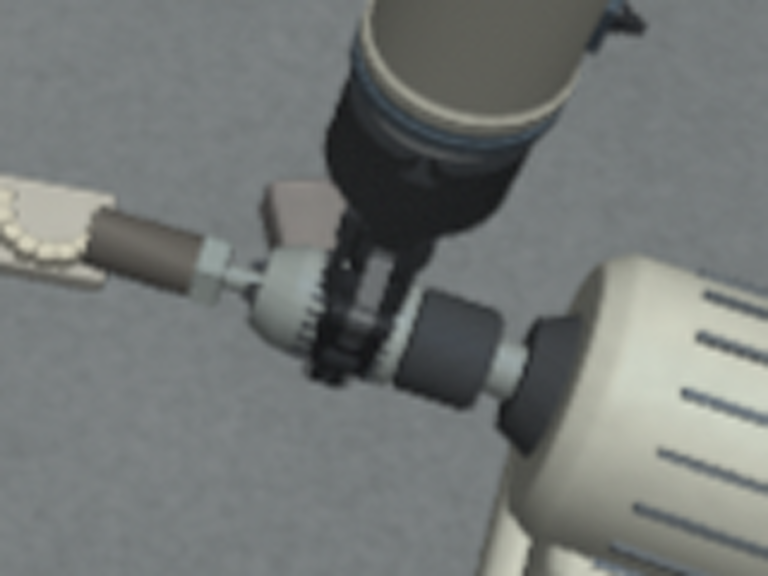

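The scene crop shows the stone straighter, and its collar has moved only about 0.6 mm. I continue turning slowly, watching the torque.

Request:
carry_out --increments '[[[0,0.0012,0,0.07,0,0],[0,0.0024,0.0002,0.14,0,0],[0,0.0036,0.0004,0.21,0,0],[0,0.0048,0.0007,0.28,0,0],[0,0.0048,0.0007,0.28,0,0]]]'

```text
clock: 29.35
eef_pos: [528.0, 138.5, 146.6]
tcp_rot: [-2.862, -0.001, 1.372]
contact_force: [-6.2, -0.1, 17.7]
opening: 0.555
```

Request:
carry_out --increments '[[[0,0,0,0,0,0],[0,0,0,0,0,0]]]'

```text
clock: 29.52
eef_pos: [528.0, 138.5, 146.6]
tcp_rot: [-2.868, -0.001, 1.372]
contact_force: [-1.9, -1.0, 10.2]
opening: 0.552
```

```bash
python3 st.py; python3 sc.py s22
```

```text
phi 15.7 q [0.19 0.48 1.73 0.11 1.19 0.34] F [-1.9 -1.  10.2] M [-0.11  0.86 -0.2 ] M.DH 0.82 op 0.552 clk 29.52 off axis mm [-0.9  0.2  6.8]
back [-968.6 -962.9 -961.9 -961.2] collar front [-55.7 -56.2 -56.8 -57.6]
```

Request:
carry_out --increments '[[[0,0.0012,0,0.07,0,0],[0,0.0024,0.0002,0.14,0,0],[0,0.0036,0.0004,0.21,0,0],[0,0.0048,0.0007,0.28,0,0],[0,0.0048,0.0007,0.28,0,0]]]'

```text
clock: 29.98
eef_pos: [529.8, 138.2, 145.8]
tcp_rot: [-2.568, -0.001, 1.372]
contact_force: [-3.5, -0.3, 16.1]
opening: 0.551
```

Request:
carry_out --increments '[[[0,0,0,0,0,0],[0,0,0,0,0,0]]]'

```text
clock: 30.15
eef_pos: [529.8, 138.2, 145.8]
tcp_rot: [-2.575, -0.001, 1.373]
contact_force: [-0.0, -1.6, 9.7]
opening: 0.555
```

```bash
python3 st.py; python3 sc.py s23
```

```text
phi 32.5 q [0.15 0.64 1.55 0.18 1.49 0.28] F [-0.  -1.6  9.7] M [-0.11  0.7  -0.14] M.DH 0.67 op 0.555 clk 30.15 off axis mm [-0.9  0.2  6.8]
back [-975.7 -964.1 -963.3 -962.1] collar front [-62.9 -64.9 -66.3 -67.7]
```

View pics/s23c.png

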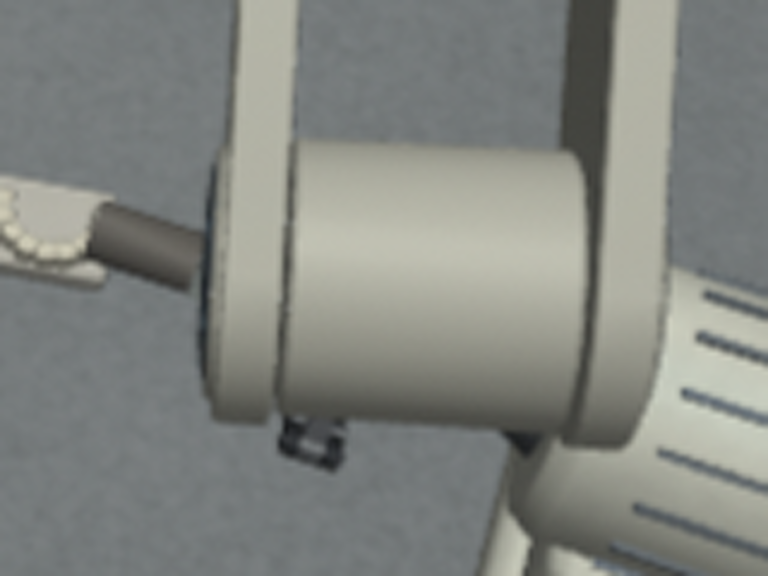

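```bash
cat >> st.py <<'E'
ph=np.radians(phi); d=.24; Fl=F@lx
print("axis torque est %.2f"%(M@DH - d*(np.sin(ph)*F[2]-np.cos(ph)*Fl)))
E
python3 st.py
```

```text
phi 32.5 q [0.15 0.64 1.55 0.18 1.49 0.28] F [-1.6 -2.1  9.1] M [-0.12  0.6  -0.14] M.DH 0.57 op 0.552 clk 30.20 off axis mm [-0.9  0.2  6.8]
axis torque est -0.84
```

Request:
carry_out --increments '[[[0,0.0012,0,0.07,0,0],[0,0.0024,0.0002,0.14,0,0],[0,0.0036,0.0004,0.21,0,0],[0,0.0036,0.0004,0.21,0,0]]]'

```text
clock: 30.53
eef_pos: [531.0, 137.9, 144.8]
tcp_rot: [-2.348, -0.001, 1.372]
contact_force: [-1.2, -0.9, 15.7]
opening: 0.553
```

Request:
carry_out --increments '[[[0,0,0,0,0,0],[0,0,0,0,0,0]]]'

```text
clock: 30.7
eef_pos: [531.0, 138.0, 144.9]
tcp_rot: [-2.355, -0.001, 1.373]
contact_force: [-0.3, -0.8, 8.7]
opening: 0.554
```

```bash
python3 st.py
```

```text
phi 45.1 q [0.12 0.76 1.43 0.23 1.71 0.26] F [-0.3 -0.8  8.7] M [-0.16  0.65 -0.11] M.DH 0.60 op 0.554 clk 30.70 off axis mm [-0.9  0.1  6.8]
axis torque est -0.90
```

Request:
carry_out --increments '[[[0,0.0012,0,0.07,0,0],[0,0.0024,0.0002,0.14,0,0],[0,0.0024,0.0002,0.14,0,0]]]'

```text
clock: 30.95
eef_pos: [531.7, 137.8, 144.1]
tcp_rot: [-2.202, -0.001, 1.372]
contact_force: [0.0, 0.1, 13.2]
opening: 0.549
```

Request:
carry_out --increments '[[[0,0,0,0,0,0],[0,0,0,0,0,0]]]'

```text
clock: 31.12
eef_pos: [531.6, 137.8, 144.2]
tcp_rot: [-2.208, -0.001, 1.373]
contact_force: [0.1, -0.8, 8.3]
opening: 0.55
```

```bash
python3 st.py
```

```text
phi 53.5 q [0.11 0.84 1.36 0.26 1.84 0.26] F [ 0.1 -0.8  8.3] M [-0.09  0.5  -0.05] M.DH 0.48 op 0.550 clk 31.12 off axis mm [-0.9  0.1  6.8]
axis torque est -1.09
```

The turn now totals about 2.84 rad plus the unknown start angle, with resisting torque rising steadily (0.3, 0.8, 0.9, 1.1 N m). I release, rotate back and look.

Request:
carry_out --increments '[[[0,0,0,0,0,0],[0,0,0,0,0,0],[0,0,0,0,0,0],[0,0,0,0,0,0],[0,0,0,0,0,0]]]' --hand 0

```text
clock: 31.53
eef_pos: [531.6, 137.6, 142.6]
tcp_rot: [-2.209, -0.0, 1.372]
contact_force: [1.2, -0.7, -0.3]
opening: 1.002
```

Request:
carry_out --increments '[[[0,-0.0013,0.0001,-0.1,0,0],[0,-0.0026,0.0003,-0.2,0,0],[0,-0.0039,0.0006,-0.3,0,0],[0,-0.0051,0.0011,-0.4,0,0],[0,-0.0063,0.0017,-0.5,0,0]]]'

```text
clock: 31.95
eef_pos: [530.2, 137.9, 144.7]
tcp_rot: [-2.739, -0.001, 1.372]
contact_force: [-0.6, -0.3, 0.2]
opening: 1.0
```

Request:
carry_out --increments '[[[0,-0.0013,0.0001,-0.1,0,0],[0,-0.0026,0.0003,-0.2,0,0],[0,-0.0039,0.0006,-0.3,0,0],[0,-0.0051,0.001,-0.39,0,0]]]'

```text
clock: 32.28
eef_pos: [527.7, 138.5, 145.7]
tcp_rot: [3.136, -0.002, 1.373]
contact_force: [-0.4, -0.1, -0.2]
opening: 0.998
```

```bash
python3 st.py; python3 sc.py s24
```

```text
phi -0.3 q [ 0.25  0.36  1.9  -0.    0.88  0.45] F [-0.4 -0.1 -0.2] M [-0.02  0.02 -0.02] M.DH 0.01 op 0.998 clk 32.28 off axis mm [-0.9 -1.5  5.7]
axis torque est -0.07
back [-966.  -964.1 -962.  -961.2] collar front [-55.7 -56.2 -56.8 -57.6]
```

View pics/s24c.png

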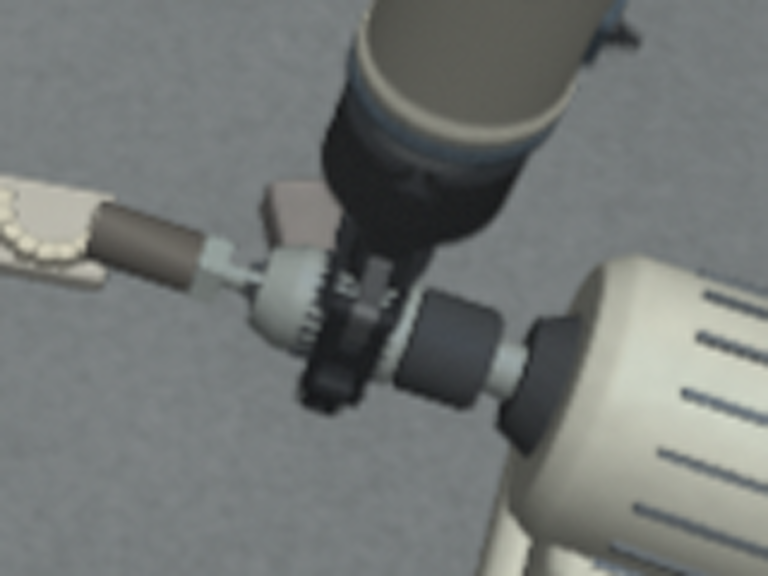

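The stone is straight. Its collar position has not changed since the jaws met the shank. I rise and look closely.

Request:
carry_out --increments '[[[0,0,-0.06,0,0,0],[0,0,-0.16,0,0,0],[0,0,-0.25,0,0,0],[-0.1,0,-0.27,0,0,0],[-0.2,0,-0.27,0,0,0]]]'

```text
clock: 32.75
eef_pos: [513.9, 60.5, 256.4]
tcp_rot: [3.138, -0.003, 1.376]
contact_force: [0.8, -1.2, 0.2]
opening: 1.001
```

Request:
carry_out --increments '[[[-0.025,0,0,0,0,0],[-0.025,0,0,0,0,0],[-0.025,0,0,0,0,0]]]'

```text
clock: 33.0
eef_pos: [510.0, 49.7, 252.8]
tcp_rot: [-3.14, -0.001, 1.37]
contact_force: [-0.4, 0.3, -0.3]
opening: 0.996
```

```bash
python3 prof.py w25; python3 st.py
python3 - <<'E'
from fit import *
f=dict(np.load("w25.npz")); P=cloud(f).reshape(-1,3); t,q=dist_axis(P,CH,DH)
k=(t>-112)&(t<-72)&(q<24)&(P[:,2]>120)
hc,hd,he=cylfit(P[k],CH-DH*92,DH,14.5); c,d,e,n=chuck(f)
print("head axis",hc.round(1),hd.round(4),round(he,2),"angle to chuck fit deg",np.degrees(np.arccos(min(1,hd@d))), "offset at head",(hc-c-((hc-c)@d)*d).round(2))
E
```

```text
chuck [526.13 137.97 139.9 ] [0.1996 0.9798 0.0136] 0.65 8501
-120 141 lat -12.9 13.5 ztop 153.3
-114 404 lat -13.4 14.1 ztop 153.5
-108 392 lat -13.4 14.1 ztop 153.5
-102 417 lat -13.7 13.3 ztop 153.8
-96 415 lat -13.4 13.7 ztop 153.9
-90 421 lat -12.9 13.5 ztop 153.8
-84 434 lat -13.4 13.0 ztop 153.8
-78 462 lat -13.7 13.7 ztop 154.0
-72 422 lat -13.8 13.8 ztop 154.4
-66 564 lat -16.2 16.1 ztop 155.7
-60 804 lat -16.0 15.9 ztop 155.5
-54 175 lat -5.2 5.0 ztop 145.8
-48 233 lat -8.6 8.5 ztop 146.6
-42 385 lat -16.2 15.7 ztop 158.2
-36 718 lat -18.5 18.5 ztop 160.9
head back end t -115.9589578697679
collar front t -54.28533256001531 jaw front -43.872914151547214
phi 0.1 q [0.09 0.18 1.87 0.   1.09 0.29] F [-0.3 -0.2 -0.2] M [ 0.05 -0.05 -0.01] M.DH -0.04 op 1.002 clk 33.05 off axis mm [ 89.   -1.5 112.7]
axis torque est -0.09
head axis [507.9  47.8 138.7] [0.1962 0.9805 0.0115] 0.42 angle to chuck fit deg 0.23333105643555146 offset at head [ 0.08 -0.02  0.1 ]
```

View pics/w25.png

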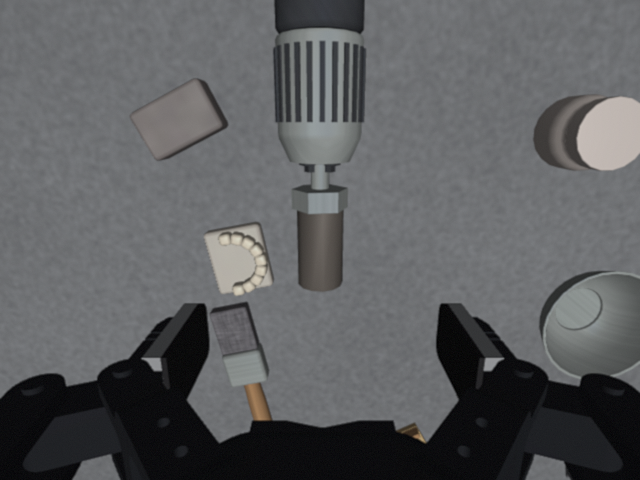

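The wrist view shows the stone straight (0.2° off the chuck axis, 0.1 mm offset) and home: collar front at t = -54.3, against -54 when first bottomed. I make one last scene check for the other things before handing in.

Run:
```python
from h import *
f=optics.grab_frame("scene"); save(f,"s26.png")
```

```text
(no output)
```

View pics/s26.png

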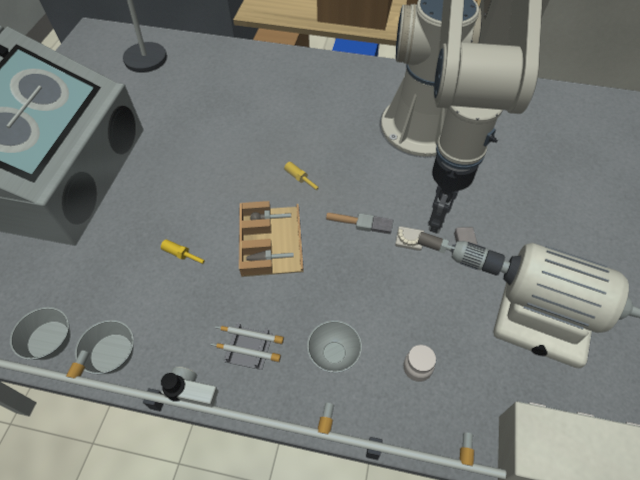

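The stone is in the chuck at (440,243). The cone and ball are still in the case at (270,255) and (270,215). The jar (421,362), dish (334,346), brush, model and pumice are all where they were, and the gripper is clear. I hand in.

```bash
python3 -c "
from h import *
print(r.sign_off())"
```

```text
the job is handed in; nothing more can be done
None
```

The straight cylindrical stone is in the lathe's chuck, pushed home and clamped, and I handed the job in at about 33 s with the gripper clear of everything.

**What I did:**
- I lifted the stone from the middle pocket by its shank, laid it on the bench and regripped it by the head.
- I pushed the shank in until it met the bore floor.
- I turned the sleeve clockwise in two strokes of about 84° and 79°, roughly 2.84 rad on top of the unknown starting angle.

**Last checks:**
- **Straight:** the stone's axis is within 0.2° and 0.1 mm of the chuck axis.
- **Home:** the collar front is within about 0.5 mm of where it was when the shank bottomed, and about 10 mm of shank shows.
- **Clamped:** resisting torque rose from about 0.3 to 1.1 N m over the last 0.66 rad, and the stone did not shift when I let go. I did not pull on it to test the grip.
- **Everything else:** the cone and ball stones are still in the case, and nothing else on the bench has moved in the pictures.

**What disagreed:**
- After the first stroke the loose stone had crept out 2 to 3 mm, so I pushed it home again (18 N) before clamping.
- The sleeve angle was never read directly. It comes from the arm's turn and an estimated torque.

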